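Load a balance-sensitive pipe tray and slide it home

TASK

Load the light tray that balances on the narrow rail: lay the thick pipe in its middle cradle first, then one thin pipe in each outer cradle, letting each settle there before you let go and dropping none, so that the tray neither tips nor slides while you load it. Then, with all three aboard, slide the tray along the rail until it is fully home against the end stop, still level with every pipe in its cradle. Leave the can, the standing offcut and the carton alone.

Things in the scene. Friction and masses are not known exactly. Their poses are not given: they have to be found in the camera images.
- thick_c (a point): Centre of the thick pipe: solid grey cylinder, 50 mm in diameter, 110 mm long along its own y, 0.36 kg, flush white plugs in its ends. Starts level on a plywood rest: base 64 x 110 x 10 mm on the table with two V supports of 8 mm bar, 40 mm either side of its middle, so both flanks are free in between. Centre then 48 mm above the table.
- thin_a_c (a point): Centre of one thin pipe: like the thick one but 40 mm in diameter (110 mm long along its own y, 0.14 kg), on a like rest, centre 41 mm above the table.
- thin_b_c (a point): Centre of the other thin pipe, identical to the first, on its own rest.
- tray: Light loose off-white tray, 250 mm along x, 150 mm along y, 0.22 kg. Origin: centre of its floor's underside, on the rail; floor 5 mm thick. End walls with outer faces at y = +-75 mm, 35 mm above the origin; side lips at x = +-125 mm, 14 mm. Ribs straddle the rail with 2.5 mm play: it slides only along the rail but can tip over sideways: one thin pipe alone in an outer cradle tips it, unless the thick one lies in the middle.
- cradle_mid (a point): Bottom of the tray's middle cradle, 11.5 mm above the tray's origin, axes as the tray's. The three cradles are equal 90-degree V grooves along y, each a pair of V supports bent from 8 mm steel bar at y = +-40 mm with nothing between, 21 mm high. A seated thick pipe has its centre 35 mm above this point, a thin one 28 mm.
- cradle_pos (a point): Bottom of the outer cradle at +85 mm along the tray's x from the middle one.
- cradle_neg (a point): Bottom of the outer cradle at -85 mm along the tray's x from the middle one.
- stand: Fixed steel stand; origin at the centre of its underside on the table. Its rail, 52 mm wide, top 70 mm above the table, runs 320 mm along y. At the +y end the end stop, 52 mm wide, rises 100 mm above the table, inner face at y = +145 mm: the tray is home with its origin at y = +70 mm in this frame. The tray starts at y = -35 to -75 mm, parallel to the stand.
- can: Bystander: standing metal can, 60 mm in diameter, 110 mm high; origin at the centre of its underside.
- offcut: Bystander: plugged pipe offcut standing on end, 50 mm in diameter, 120 mm high; origin at the centre of its underside.
- carton: Bystander: closed cardboard carton, 70 mm (x) by 100 mm (y), 60 mm high; origin at the centre of its underside.
Not all that is in view belongs to the job. Leave any blue or pink look-alike of the part that bears thin_a_c alone.

How it is judged:
By the outcome, as a careful person would: the job done as asked, in the order asked, and still so for the second after the job is handed in, with the robot touching nothing.
It also fails if it takes over 72 s, if anything falls off the work surface, if the arm or the gripper's body presses on something with over 40 N, if the wrist force passes 120 N, or if a joint passes its speed limit or range.

ROBOT

A 6-joint arm with a two-finger parallel gripper is mounted at the origin on the work surface. World frame = base frame: x ahead of the robot, y to its left, z up, the work surface at z = 0. Lengths are in m, angles in degrees, forces in N, time in s.
With the tool pointing down it reaches from about 0.35 to 0.775 m from the base axis. Payload 5.5 kg.
Tool frame: the origin (TCP) lies midway between the tips of the shut fingers; the grasp point (between the pads) lies 19 mm behind it (grasp_offset is the z of the grasp point in the tool frame, in m); z points along the fingers, y is the direction in which the jaws open and shut (so a half turn about z gives the same grasp; the last joint's range is limited). The gripper opens to 85 mm and grips with 20 to 120 N. Pads are 22 mm wide; open, the fingers measure 114 mm over their backs; the gripper's body (76 mm by 85 mm) begins 54 mm behind the grasp point. The pads swing forward as they close: fully open they stand 13 mm farther back than shut.
Start: joints at [-83.228, 17.945, 2.641, 74.691, 0, 82.002], TCP at [0.147, -0.556, 0.231] pointing down, gripper open.
Joint ranges: [-158.12, 158.12], [-49.38, 96.58], [-58.88, 72.47], [-126.05, 133.96], [-84.25, 85.87], [-180, 180]. Speed limits (degrees/s): [147.25, 147.25, 180, 180, 180, 180].

INTERFACE

Orientations are given as [roll, pitch, yaw] about the fixed x, y, z axes, in that order (R = Rz(yaw) Ry(pitch) Rx(roll)).
In Python, from plant import * gives the robot as it stands. The module is installed in compiled form; this text tells all that it offers.
- The arm moves only by the tool move_arm, never from a script. Its arguments are lists of equal length, an entry for each row: "travel": the shift along the tool's x, y, z in m, a list of three; "angular": the turn, a rotation vector about the tool's x, y, z in degrees, a list of three. A call has 1 to 10 rows; each row is the pose to reach, as a shift and turn from the pose measured when the call began, along the tool's axes at that moment; what a row does not reach only later rows make up. A row lasts 1/12 s, in which the tool goes at most 41.7 mm and 7.16 degrees, less where a joint would pass 70% of its speed; a pose out of reach is approached as far as the arm can. A call with a gripper value outside its range is refused whole. "gripper" is the finger opening in m, from 0 to 0.0854, set as the call begins (left out, the last holds). The fingers move at their own pace and stop on an object; "newtons" is the grip in N (left out, the last holds). Time passes only in rows, so rows that repeat a pose let the fingers close. It gives the time, the measured TCP pose, the force and the opening at its end, in the units of the state.
- sense(): the state, without advancing time (a new reading comes with each control period).
- snapshot(name): name is "side" or "top" or "wrist"; returns a dict with "pixels" (384x512x3 uint8, red, green, blue), "vertical_fov" (degrees; the focal length in pixels is half the picture's height over the tangent of half this angle, whatever the lens; pixels are square), "cx", "cy" (the principal point, pixels), "view" (4x4, takes a point from world to camera coordinates). Camera axes: x right, y down, z forward; pixel columns grow to the right and rows downward; lengths in m; the calibration is good to about 2 mm. A picture is of the moment at which its call begins. There is no depth.
- hand_in(): hands the job in, once; it reports no verdict.
The state is a dict: "time": time; "qpos": joint angles; "joint_vel": joint speeds; "joint_efforts": joint torques, N m; "eef_pos": TCP position; "tcp_rot": TCP orientation; "wrist_force": force on the tool from outside, world axes, zero at the start; "moment": the same for the moment, N m; "width": opening from 0.0 (shut) to 1.0 (fully open).
Only numpy, scipy, OpenCV 4.12 (cv2) and the standard library are available. Lean on these libraries where they do the work, as an engineer would, in place of code of your own. Each camera call takes 0.05 s, during which the arm holds its last target. There are 200 camera calls.

## Working session

There is one attempt and no reset: what is moved stays moved. The work goes in short steps, Python scripts to look and compute and a tool call to move; the robot and the scene stay as the last step left them, time stands still between calls to the robot, and variables do not carry over. Pictures are saved under pics/ and viewed, about 8 in all and at most 12, crops included, and the job is handed in when it is done.

Besides the shell and the picture viewer there is one more tool, called after "Request:" as name(argument=value, ...) on one line, values as JSON. move_arm: Moves the arm, as the interface text tells. Its arguments: {"type":"object","properties":{"travel":{"type":"array","items":{"type":"array","items":{"type":"number"}}},"angular":{"type":"array","items":{"type":"array","items":{"type":"number"}}},"gripper":{"type":"number"},"newtons":{"type":"number"}},"required":["travel","angular"]}

```bash
mkdir -p pics
cat > h.py <<'E'
from plant import *
import numpy as np, cv2
def cam(n):
    s=snapshot(n); p=np.asarray(s["pixels"]); h=p.shape[0]
    f=h/2/np.tan(np.radians(s["vertical_fov"])/2)
    return p,f,s["cx"],s["cy"],np.array(s["view"])
def save(p,name,k=1):
    im=cv2.cvtColor(p,cv2.COLOR_RGB2BGR); cv2.imwrite("pics/"+name,cv2.resize(im,None,fx=k,fy=k))
def ray(c,u,v):
    _,f,cx,cy,V=c; R=V[:3,:3]; o=-R.T@V[:3,3]
    return o,R.T@np.array([(u-cx)/f,(v-cy)/f,1.])
def onz(c,u,v,z):
    o,d=ray(c,u,v); return o+d*(z-o[2])/d[2]
def proj(c,P):
    _,f,cx,cy,V=c; q=V[:3,:3]@np.asarray(P)+V[:3,3]; return np.array([f*q[0]/q[2]+cx,f*q[1]/q[2]+cy])
E
python3 - <<'E'
from h import *
t=cam("top"); s=cam("side")
np.set_printoptions(precision=3,suppress=True)
save(t[0],"top.png",1.5);save(s[0],"side.png",1.5)
for c in(t,s):
    print(c[1:4],ray(c,c[2],c[3]))
print(sense())
E
```

```text
(np.float64(406.98123680023684), 252.60974496567314, 192.30587726402044) (array([ 0.457, -0.108,  1.216]), array([ 0.063, -0.006, -0.998]))
(np.float64(347.83997669013263), 251.29134299149086, 196.25825377203788) (array([ 0.457, -0.856,  0.852]), array([ 0.046,  0.69 , -0.722]))
{'time': 0.1, 'qpos': array([-83.23 ,  17.987,   2.583,  74.689,   0.   ,  82.002]), 'joint_vel': array([-0.024, -0.096,  0.155,  0.077,  0.095, -0.004]), 'joint_efforts': array([  0.003, -48.173,  29.924,   0.013,  -0.   ,   0.   ]), 'eef_pos': array([ 0.147, -0.556,  0.23 ]), 'tcp_rot': array([-179.908,   -0.013,   14.768]), 'wrist_force': array([-0.144, -0.541,  0.072]), 'moment': array([ 0.022,  0.018, -0.044]), 'width': 1.0009710925729647}
```

View pics/top.png

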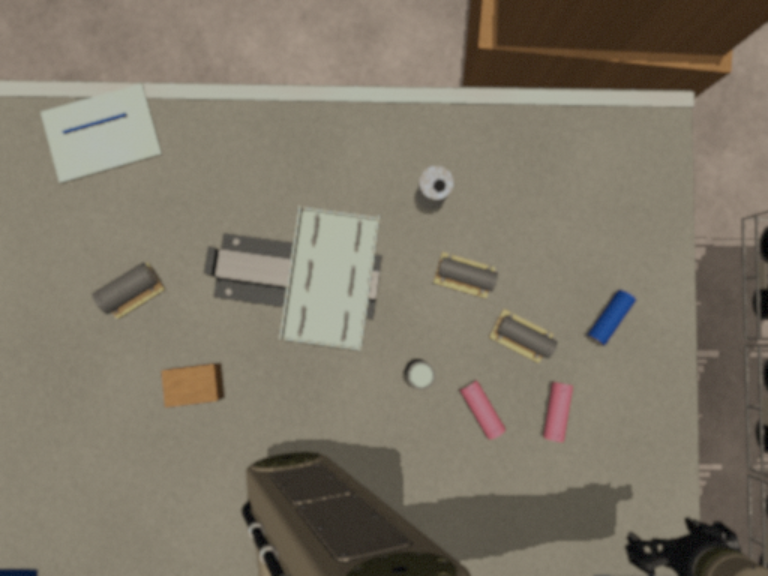

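View pics/side.png

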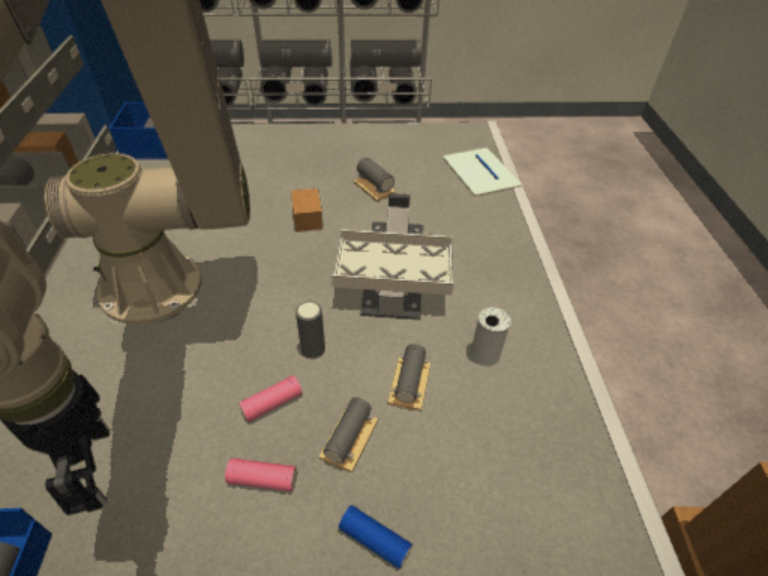

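The top view shows three grey pipes on plywood rests at about (128,290), (467,273) and (526,336) in 1.5x pixels. The tray is at (330,278) and the end stop at (210,262), toward +y. The offcut is at (420,375), the can at (436,184) and the carton at (192,385); the pink and blue decoys sit on the lower right. The side view agrees.

```bash
cat > m1.py <<'E'
from h import *
np.set_printoptions(precision=4,suppress=True)
def pipes(c,boxes,z,vmax=95,off=22):
    hsv=cv2.cvtColor(c[0],cv2.COLOR_RGB2HSV)
    for (x0,y0,x1,y1),zz in zip(boxes,z):
        m=np.zeros(hsv.shape[:2],np.uint8)
        r=hsv[y0:y1,x0:x1]; m[y0:y1,x0:x1]=((r[...,1]<45)&(r[...,2]<vmax))*255
        cs,_=cv2.findContours(m,cv2.RETR_EXTERNAL,cv2.CHAIN_APPROX_NONE)
        k=max(cs,key=cv2.contourArea); b=cv2.boxPoints(cv2.minAreaRect(k))
        w=np.array([onz(c,*p,zz)for p in b]); ce=w.mean(0)
        e1,e2=w[1]-w[0],w[2]-w[1]
        if np.linalg.norm(e1)<np.linalg.norm(e2): e1,e2=e2,e1
        print(b.mean(0),ce,"L",np.linalg.norm(e1),"W",np.linalg.norm(e2),"yaw",np.degrees(np.arctan2(e1[1],e1[0]))%180)
if __name__=="__main__":
    t=cam("top"); s=cam("side")
    h=cv2.cvtColor(t[0],cv2.COLOR_RGB2HSV); print(h[193,85],h[182,310],h[224,350],h[170,330],h[220,380])
    pipes(t,[(55,165,112,218),(285,160,337,205),(322,200,378,245)],[.048,.041,.041])
    pipes(s,[(225,100,270,135),(255,222,292,275),(210,258,255,315)],[.048,.041,.041])
    g=t[0][130:240,130:262]; save(g,"tray.png",5)
E
python3 m1.py
```

```text
[18 39 99] [ 17  31 117] [ 17  31 115] [ 22  41 136] [ 21  43 135]
[ 84.8569 196.774 ] [0.5108 0.366  0.048 ] L 0.10854428021570911 W 0.01873588523969916 yaw 123.73163493466475
[310.3539 186.9529] [ 0.5491 -0.2817  0.041 ] L 0.10248550499689099 W 0.011101801653763153 yaw 72.88281625368926
[348.5416 228.6172] [ 0.4303 -0.3925  0.041 ] L 0.10564910589978976 W 0.014957985949232654 yaw 60.06029480431663
[264. 132.] [0.5744 0.257  0.048 ] L 0.03925901822830017 W 0.026245569155761008 yaw 178.68025949393578
[271.42 233.44] [ 0.5606 -0.2334  0.041 ] L 0.026089500366002213 W 0.007604121121735804 yaw 55.058243363902434
[234.4948 291.0803] [ 0.4501 -0.4142  0.041 ] L 0.07484064019907509 W 0.010795362289215363 yaw 61.12046729688945
```

View pics/tray.png

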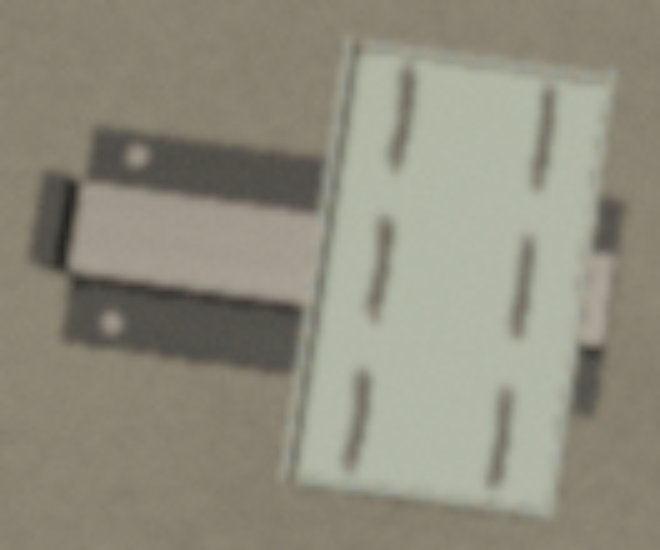

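```bash
cat > m2.py <<'E'
from m1 import *
t=cam("top"); s=cam("side")
pipes(t,[(55,165,112,218),(285,160,337,205),(322,200,378,245)],[.048,.041,.041],124)
pipes(s,[(230,100,266,130),(255,222,292,275),(210,258,255,315)],[.048,.041,.041],100)
hsv=cv2.cvtColor(t[0],cv2.COLOR_RGB2HSV); g=cv2.cvtColor(t[0],cv2.COLOR_RGB2GRAY)
x0,y0=130,130
m=np.zeros_like(g); m[y0:240,x0:262]=(g[y0:240,x0:262]<135)*255
poly=np.array([[358,60],[602,90],[545,500],[305,475]])/5+[x0,y0]
k=np.zeros_like(g); cv2.fillPoly(k,[poly.astype(int)],255); m&=k
n,_,st,ce=cv2.connectedComponentsWithStats(m)
P=[]
for i in range(1,n):
    if st[i,4]>15:
        p=onz(t,*ce[i],.0885); P.append(p); print(st[i,4],ce[i],p)
P=np.array(P); print("mean",P.mean(0))
# stand: rail grey-pink edges; end stop top corners
for u,v in [(45,175),(75,180),(35,262),(62,268)]: print("stop",onz(t,u/5+x0,v/5+y0,.1))
for u,v in [(440,187)]: pass
for nme,(u,v),z in [("can",(436/1.5,184/1.5),.11),("off",(420/1.5,375/1.5),.12),("carton",(190/1.5,385/1.5),.06)]: print(nme,onz(t,u,v,z))
E
python3 m2.py
```

```text
[ 81.321  192.1283] [0.524  0.3767 0.048 ] L 0.11706601342870195 W 0.05174140064004053 yaw 123.2628125654789
[312.11  182.609] [ 0.5618 -0.2868  0.041 ] L 0.11149861711507533 W 0.0389070394977325 yaw 75.05424388982289
[352.1 224.8] [ 0.4414 -0.4028  0.041 ] L 0.1130194222538543 W 0.040190179570563186 yaw 64.15703296437071
[245.9759 117.4887] [0.5076 0.3593 0.048 ] L 0.10159522173309717 W 0.0781782652590422 yaw 138.0637179612137
[268.85 244.95] [ 0.5496 -0.2742  0.041 ] L 0.03073477408152727 W 0.006431107847602266 yaw 70.301618387151
[234.7 290.1] [ 0.4509 -0.4108  0.041 ] L 0.09497271431682823 W 0.013476894423500582 yaw 64.76625187184996
45 [210.2667 152.6222] [0.6373 0.0055 0.0885]
38 [238.5526 156.9474] [ 0.6264 -0.0736  0.0885]
39 [205.9487 182.7179] [0.5529 0.0157 0.0885]
37 [234.2432 186.9189] [ 0.5423 -0.0631  0.0885]
45 [201.4    212.8889] [0.469  0.0265 0.0885]
37 [229.8378 217.8378] [ 0.4564 -0.0523  0.0885]
mean [ 0.5474 -0.0236  0.0885]
stop [0.5981 0.1998 0.1   ]
stop [0.5956 0.1832 0.1   ]
stop [0.55   0.2038 0.1   ]
stop [0.5469 0.1888 0.1   ]
can [ 0.7205 -0.2163  0.11  ]
off [ 0.3724 -0.1896  0.12  ]
carton [0.3433 0.2372 0.06  ]
```

```bash
cat >> h.py <<'E'
from scipy.spatial.transform import Rotation as Ro
np.set_printoptions(precision=4,suppress=True)
def plan(x,y,z,yaw,n=5):
    s=sense(); R=Ro.from_euler('xyz',s["tcp_rot"],degrees=True)
    T=Ro.from_euler('xyz',[180,0,yaw],degrees=True)
    d=R.inv().apply(np.array([x,y,z])-s["eef_pos"]); r=(R.inv()*T).as_rotvec(degrees=True)
    print("t",round(s["time"],2),"at",s["eef_pos"],s["tcp_rot"],"F",s["wrist_force"],"w",s["width"],"| travel",d,"ang",r)
E
python3 -c "
from h import *
plan(.44,-.40,.25,64)"
```

```text
t 0.3 at [ 0.1466 -0.5558  0.231 ] [-179.966    -0.0056   14.7724] F [0.2833 0.4618 0.1469] w 1.0003865392992592 | travel [ 0.3235 -0.0759 -0.0189] ang [ -0.0295  -0.0199 -49.2276]
```

Request:
move_arm(travel=[[0.03,-0.007,-0.002],[0.065,-0.015,-0.004],[0.1,-0.023,-0.006],[0.14,-0.033,-0.008],[0.18,-0.042,-0.011],[0.22,-0.052,-0.013],[0.255,-0.06,-0.015],[0.285,-0.067,-0.017],[0.31,-0.073,-0.018],[0.3235,-0.076,-0.019]], angular=[[0,0,-4],[0,0,-9],[0,0,-14],[0,0,-20],[0,0,-26],[0,0,-32],[0,0,-38],[0,0,-43],[0,0,-47],[0,0,-49.2]], gripper=0.0854, newtons=40)

```text
time: 1.13
eef_pos: [0.4424, -0.3981, 0.2501]
tcp_rot: [180.0, -0.1, 64.3]
wrist_force: [-0.4, -0.2, -0.2]
width: 1.0
```

```bash
python3 -c "
from h import *
plan(.56,-.287,.25,75)
w=cam('wrist'); print(w[1:4],ray(w,w[2],w[3])); save(w[0],'w1.png',1.5)
print(proj(w,[.4414,-.4028,.041]))"
```

```text
t 1.13 at [ 0.4424 -0.3981  0.2501] [179.9978  -0.0604  64.312 ] F [-0.3742 -0.1933 -0.2211] w 0.9997081081933594 | travel [0.1511 0.0578 0.0002] ang [  0.0079  -0.06   -10.688 ]
(np.float64(265.8304903926116), 257.742808015721, 193.4385184417914) (array([ 0.4732, -0.3373,  0.3918]), array([-0.1174, -0.2431, -0.9629]))
[257.6714 175.1498]
```

View pics/w1.png

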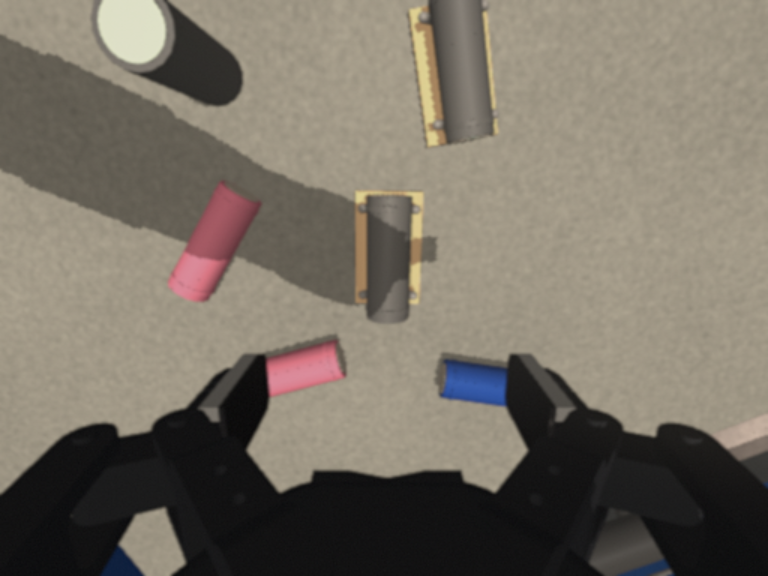

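Thin pipe B sits at (388,195)–(388,320) in the 1.5x wrist image, parallel to the tool x axis. The second thin pipe is above it at (463,70).

```bash
python3 -c "
from h import *
w=cam('wrist')
a=onz(w,259,130,.061); print(a)
for v,z in((207,.061),(213.5,.041),(213.5,.03)): b=onz(w,258.7,v,z); print(b,np.linalg.norm((b-a)[:2]),(a+b)/2, np.degrees(np.arctan2(*(a-b)[1::-1])))
plan(.56,-.287,.25,75)
"
```

```text
[ 0.4699 -0.3491  0.061 ]
[ 0.4272 -0.4376  0.061 ] 0.09829324129689394 [ 0.4485 -0.3934  0.061 ] 64.25343914658932
[ 0.4202 -0.4524  0.041 ] 0.11459290770511259 [ 0.445  -0.4007  0.051 ] 64.31958555372498
[ 0.4185 -0.456   0.03  ] 0.11858452209107813 [ 0.4442 -0.4026  0.0455] 64.34362787599977
t 1.23 at [ 0.4416 -0.3988  0.25  ] [-179.9864   -0.0297   64.1606] F [-0.7588 -0.1762 -0.5549] w 0.9997251826243141 | travel [0.1522 0.0578 0.    ] ang [ -0.0108  -0.0309 -10.8394]
```

Request:
move_arm(travel=[[0.015,0.006,0],[0.035,0.014,0],[0.06,0.023,0],[0.085,0.033,0],[0.11,0.042,0],[0.13,0.05,0],[0.145,0.055,0],[0.151,0.058,0]], angular=[[0,0,-2],[0,0,-3],[0,0,-5],[0,0,-7],[0,0,-9],[0,0,-10],[0,0,-10.7],[0,0,-10.7]])

```text
time: 1.9
eef_pos: [0.5598, -0.2878, 0.2498]
tcp_rot: [-180.0, -0.0, 74.8]
wrist_force: [-0.3, -0.2, 0.2]
width: 0.998
```

```bash
python3 -c "
from h import *
plan(.56,.1,.25,100)
w=cam('wrist'); save(w[0],'w2.png',1.5)
print(proj(w,[.5618,-.2868,.041]))"
```

```text
t 1.9 at [ 0.5598 -0.2878  0.2498] [-179.9587   -0.0394   74.8359] F [-0.2637 -0.1657  0.2184] w 0.9975760619241391 | travel [ 0.3744 -0.1013  0.0001] ang [ -0.032   -0.0478 -25.1641]
[258.2526 170.4357]
```

View pics/w2.png

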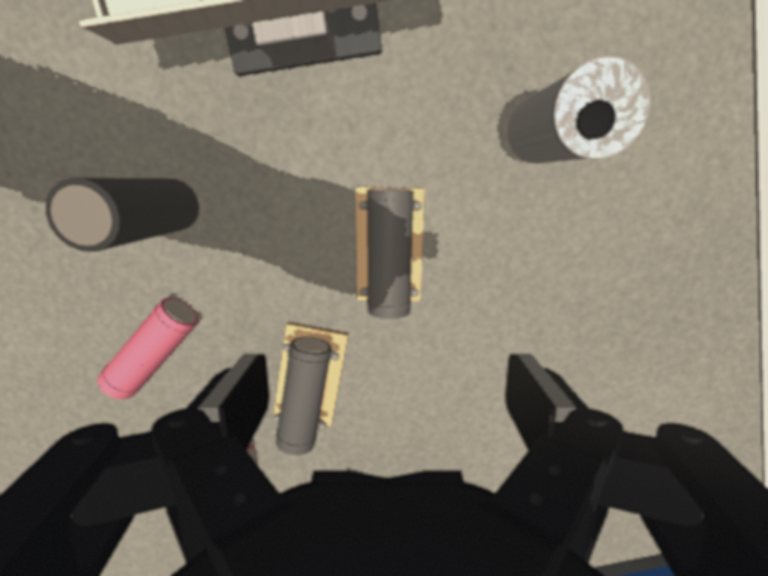

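Thin pipe A is at (390,188)–(389,316) in 1.5x pixels, about where predicted. Next, the thick pipe.

```bash
python3 -c "
from h import *
w=cam('wrist')
a=onz(w,391/1.5,188/1.5,.061); print(a)
for v,z in((316/1.5,.041),(316/1.5,.03)): b=onz(w,389/1.5,v,z); print(b,np.linalg.norm((b-a)[:2]),(a+b)/2, np.degrees(np.arctan2(*(a-b)[1::-1])))
plan(.55,.05,.25,100)
"
```

```text
[ 0.5804 -0.2307  0.061 ]
[ 0.5488 -0.3421  0.041 ] 0.11578274180094254 [ 0.5646 -0.2864  0.051 ] 74.18973398990882
[ 0.5479 -0.3458  0.03  ] 0.11964989236150138 [ 0.5641 -0.2882  0.0455] 74.2387889984465
t 2.0 at [ 0.5594 -0.2886  0.2498] [-179.9624   -0.0145   74.8104] F [ 0.1889 -0.6565 -0.0536] w 1.0018078381499507 | travel [ 0.3243 -0.0978 -0.0001] ang [ -0.0338  -0.0226 -25.1896]
```

Request:
move_arm(travel=[[0.025,-0.007,0],[0.055,-0.015,0],[0.09,-0.025,0],[0.13,-0.035,0],[0.17,-0.047,0],[0.21,-0.06,0],[0.25,-0.07,0],[0.285,-0.08,0],[0.31,-0.088,0],[0.325,-0.092,0]], angular=[[0,0,-2],[0,0,-4],[0,0,-7],[0,0,-10],[0,0,-13],[0,0,-16],[0,0,-19],[0,0,-22],[0,0,-24],[0,0,-25]])

```text
time: 2.83
eef_pos: [0.5549, 0.0503, 0.2502]
tcp_rot: [-180.0, -0.0, 99.9]
wrist_force: [-0.5, 0.3, 0.1]
width: 0.997
```

```bash
python3 -c "
from h import *
plan(.517,.37,.25,123)
"
```

```text
t 2.83 at [0.5549 0.0503 0.2502] [-179.9682   -0.0279   99.8948] F [-0.5339  0.2859  0.0577] w 0.997116589280557 | travel [0.3215 0.0176 0.0004] ang [ -0.0258  -0.0339 -23.1051]
```

Request:
move_arm(travel=[[0.025,0.001,0],[0.055,0.003,0],[0.09,0.005,0],[0.13,0.007,0],[0.17,0.009,0],[0.21,0.011,0],[0.25,0.014,0],[0.285,0.016,0],[0.31,0.017,0],[0.3215,0.0175,0]], angular=[[0,0,-2],[0,0,-4],[0,0,-7],[0,0,-10],[0,0,-13],[0,0,-16],[0,0,-19],[0,0,-21],[0,0,-22.5],[0,0,-23]])

```text
time: 3.67
eef_pos: [0.5168, 0.3714, 0.25]
tcp_rot: [-180.0, -0.0, 123.0]
wrist_force: [0.7, -0.7, -0.5]
width: 1.0
```

```bash
python3 -c "
from h import *
plan(.517,.37,.25,123)
w=cam('wrist'); save(w[0],'w3.png',1.5)
print(proj(w,[.517,.37,.048])*1.5)"
```

```text
t 3.67 at [0.5168 0.3714 0.25  ] [-179.976    -0.0477  122.9753] F [ 0.6518 -0.7393 -0.5249] w 1.0002327995695754 | travel [-0.0013 -0.0005  0.    ] ang [-0.024  -0.0477 -0.0247]
[385.785  259.5493]
```

View pics/w3.png

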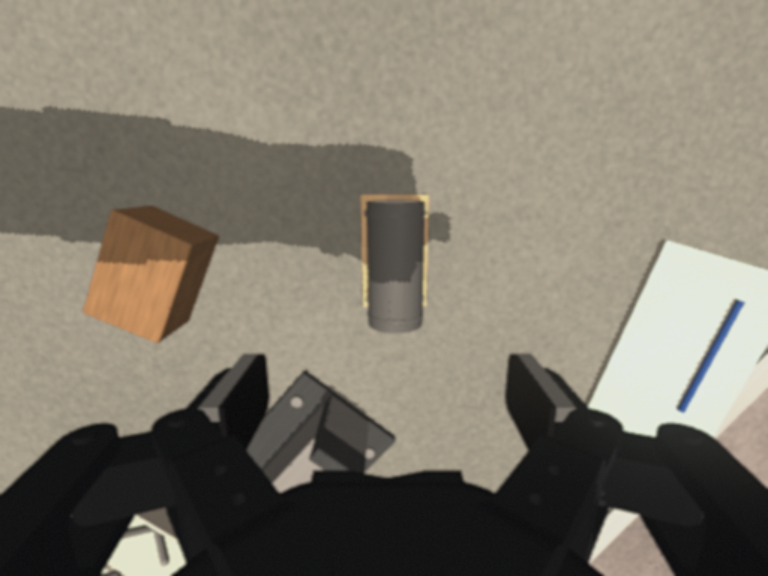

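The thick pipe is at (395,200)–(395,330) in 1.5x pixels, parallel to the tool x axis.

```bash
python3 -c "
from h import *
w=cam('wrist')
a=onz(w,396/1.5,200/1.5,.073); print(a)
for v,z in((331/1.5,.048),(331/1.5,.035)): b=onz(w,395/1.5,v,z); print(b,np.linalg.norm((b-a)[:2]),(a+b)/2, np.degrees(np.arctan2(*(a-b)[1::-1])))
c=(a+b)/2
plan(c[0],c[1],.1,123)
plan(c[0],c[1],.026,123)
"
```

```text
[0.4952 0.4189 0.073 ]
[0.5604 0.3192 0.048 ] 0.11910990288104151 [0.5278 0.369  0.0605] 123.19179445950674
[0.5634 0.3151 0.035 ] 0.12421940051188325 [0.5293 0.367  0.054 ] 123.3129791399636
t 3.77 at [0.517  0.3701 0.25  ] [-179.9477   -0.0143  122.9137] F [ 0.8035 -0.2509 -0.1522] w 1.0006416477542 | travel [-0.0093  0.0087  0.15  ] ang [-0.0523 -0.0143 -0.0863]
t 3.77 at [0.517  0.3701 0.25  ] [-179.9477   -0.0143  122.9137] F [ 0.8035 -0.2509 -0.1522] w 1.0006416477542 | travel [-0.0093  0.0088  0.224 ] ang [-0.0523 -0.0143 -0.0863]
```

Request:
move_arm(travel=[[-0.001,0.003,0.02],[-0.002,0.006,0.05],[-0.003,0.008,0.08],[-0.003,0.0082,0.11],[-0.003,0.0082,0.14],[-0.003,0.0082,0.165],[-0.003,0.0082,0.19],[-0.003,0.0082,0.21],[-0.003,0.0082,0.221],[-0.003,0.0082,0.225]], angular=[[0,0,0],[0,0,0],[0,0,0],[0,0,0],[0,0,0],[0,0,0],[0,0,0],[0,0,0],[0,0,0],[0,0,0]])

```text
time: 4.6
eef_pos: [0.5248, 0.369, 0.0229]
tcp_rot: [-179.7, -0.0, 122.7]
wrist_force: [0.5, -0.6, -0.7]
width: 1.005
```

Request:
move_arm(travel=[[0,0,0],[0,0,0],[0,0,0],[0,0,0],[0,0,0],[0,0,0]], angular=[[0,0,0],[0,0,0],[0,0,0],[0,0,0],[0,0,0],[0,0,0]], gripper=0.03, newtons=50)

```text
time: 5.1
eef_pos: [0.5266, 0.3694, 0.0249]
tcp_rot: [-179.9, 0.1, 122.7]
wrist_force: [1.4, -2.0, 5.6]
width: 0.575
```

```bash
python3 -c "
from h import *
s=sense();print(s['moment'])
plan(.525,.372,.2,123)
"
```

```text
[-0.3767 -0.4518  0.0345]
t 5.1 at [0.5266 0.3694 0.0249] [-179.9447    0.0856  122.7123] F [ 1.4217 -2.0471  5.5893] w 0.5746213252046508 | travel [ 0.0028 -0.0001 -0.1751] ang [-0.0555  0.0854 -0.2878]
```

Request:
move_arm(travel=[[0,0,-0.005],[0,0,-0.015],[0,0,-0.03],[0,0,-0.05],[0,0,-0.075],[0,0,-0.1],[0,0,-0.125],[0,0,-0.15],[0,0,-0.168],[0,0,-0.175]], angular=[[0,0,0],[0,0,0],[0,0,0],[0,0,0],[0,0,0],[0,0,0],[0,0,0],[0,0,0],[0,0,0],[0,0,0]])

```text
time: 5.93
eef_pos: [0.5271, 0.3705, 0.2036]
tcp_rot: [179.8, 0.1, 122.7]
wrist_force: [-0.1, 0.9, -1.6]
width: 0.571
```

```bash
python3 -c "
from h import *
s=sense();print(s['moment'])
plan(.547,-.024,.2,82.5)
w=cam('wrist'); save(w[0],'w4.png',1.5)
t=cam('top'); 
for p in [(.547,-.024,.0815)]: print(proj(t,p))
"
```

```text
[ 0.1033 -0.0562  0.0095]
t 5.93 at [0.5271 0.3705 0.2036] [179.8308   0.0778 122.7404] F [-0.1025  0.8722 -1.6352] w 0.5709007725331933 | travel [-0.3426 -0.1966  0.0035] ang [ 0.1895  0.0152 40.2404]
[220.3945 185.232 ]
```

View pics/w4.png

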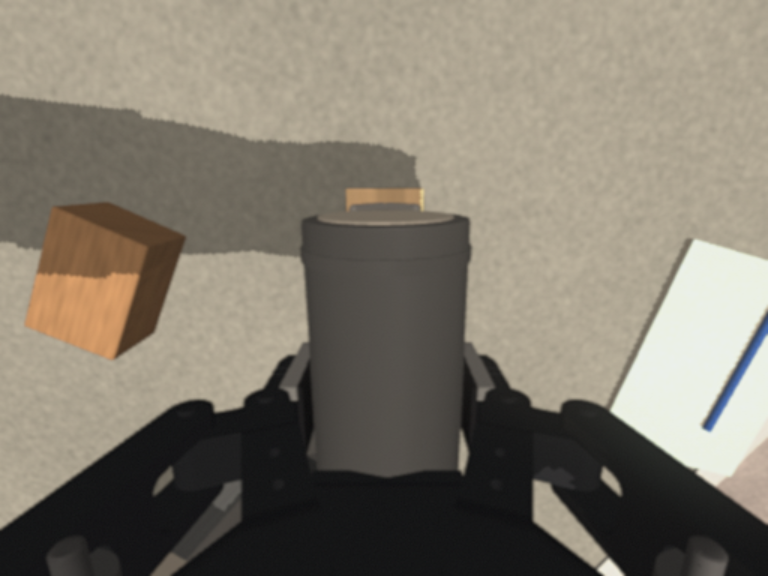

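The pipe is held level, centred at x≈385, with the rest empty below it. I'll carry it over the tray.

Request:
move_arm(travel=[[-0.01,-0.005,-0.005],[-0.025,-0.014,-0.01],[-0.045,-0.026,-0.02],[-0.07,-0.04,-0.03],[-0.1,-0.057,-0.04],[-0.13,-0.074,-0.047],[-0.16,-0.092,-0.047],[-0.19,-0.109,-0.047],[-0.22,-0.126,-0.047],[-0.25,-0.143,-0.047]], angular=[[0,0,1],[0,0,3],[0,0,6],[0,0,9],[0,0,13],[0,0,17],[0,0,21],[0,0,25],[0,0,29],[0,0,32]])

```text
time: 6.87
eef_pos: [0.5402, 0.0805, 0.247]
tcp_rot: [-179.9, 0.0, 90.5]
wrist_force: [0.7, -0.3, -4.4]
width: 0.57
```

```bash
python3 -c "
from h import *
plan(.547,-.024,.25,82.5)
"
```

```text
t 6.87 at [0.5402 0.0805 0.247 ] [-179.9232    0.0335   90.4965] F [ 0.7316 -0.3198 -4.4218] w 0.5698009700329534 | travel [-0.1045  0.0059 -0.0029] ang [-0.0743  0.0388  7.9965]
```

Request:
move_arm(travel=[[-0.025,0.001,0],[-0.05,0.003,0],[-0.07,0.004,0],[-0.085,0.005,0],[-0.097,0.0055,0],[-0.103,0.006,0],[-0.1045,0.006,0],[-0.1045,0.006,0]], angular=[[0,0,2],[0,0,4],[0,0,6],[0,0,7],[0,0,8],[0,0,8],[0,0,8],[0,0,8]])

```text
time: 7.53
eef_pos: [0.5466, -0.024, 0.2465]
tcp_rot: [-179.9, 0.0, 82.5]
wrist_force: [0.1, -0.1, -3.5]
width: 0.572
```

```bash
python3 -c "
from h import *
plan(.547,-.024,.25,82.5)
w=cam('wrist'); save(w[0],'w5.png',1.5)
a=np.radians(-7.4); X=np.array([np.cos(a),np.sin(a),0]);Y=np.array([-np.sin(a),np.cos(a),0])
for i in(-.085,.085):
  for j in(-.04,.04): print(i,j,proj(w,np.array([.547,-.024,.0815])+i*X+j*Y)*1.5)
for i in(-.125,.125): print(i,proj(w,np.array([.547,-.024,.105])+i*X+.075*Y)*1.5)
"
```

```text
t 7.53 at [ 0.5466 -0.024   0.2465] [-179.8528    0.0232   82.4864] F [ 0.0665 -0.0648 -3.5477] w 0.5716602454704328 | travel [ 0.      0.0004 -0.0035] ang [-0.1472  0.0232 -0.0136]
-0.085 -0.04 [282.0036 315.6653]
-0.085 0.04 [274.3287 216.1806]
0.085 -0.04 [490.9203 315.5316]
0.085 0.04 [498.2087 215.838 ]
-0.125 [202.0571 167.3303]
0.125 [570.347  166.6051]
```

View pics/w5.png

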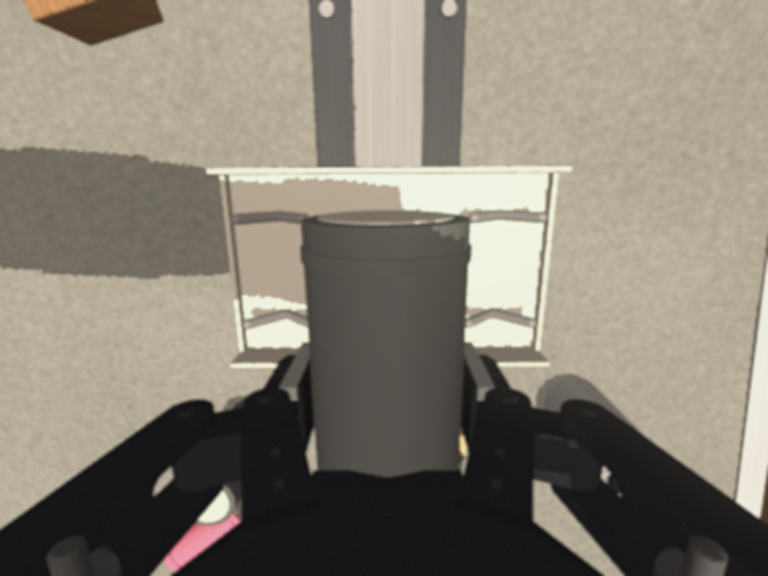

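Wall corners appear at (207,171) and (571,168), so the tray centre is about 2 mm further toward +x and 2 mm toward −y than the top view gave. I'll correct for that and descend.

Request:
move_arm(travel=[[-0.001,0.001,0.01],[-0.002,0.002,0.03],[-0.004,0.0025,0.05],[-0.004,0.0025,0.07],[-0.004,0.0025,0.09],[-0.004,0.0025,0.11],[-0.004,0.0025,0.125],[-0.004,0.0025,0.135],[-0.004,0.0025,0.142],[-0.004,0.0025,0.145]], angular=[[0,0,0],[0,0,0],[0,0,-0.4],[0,0,-0.4],[0,0,-0.4],[0,0,-0.4],[0,0,-0.4],[0,0,-0.4],[0,0,-0.4],[0,0,-0.4]])

```text
time: 8.42
eef_pos: [0.5478, -0.0271, 0.1006]
tcp_rot: [-179.8, 0.0, 83.0]
wrist_force: [1.4, 0.1, -3.0]
width: 0.574
```

Request:
move_arm(travel=[[0,0,0.001],[0,0,0.002],[0,0,0.003],[0,0,0.004],[0,0,0.005],[0,0,0.005],[0,0,0.005]], angular=[[0,0,0],[0,0,0],[0,0,0],[0,0,0],[0,0,0],[0,0,0],[0,0,0]])

```text
time: 9.0
eef_pos: [0.5479, -0.0272, 0.0957]
tcp_rot: [-179.8, 0.0, 83.0]
wrist_force: [-1.1, 0.2, -3.4]
width: 0.575
```

Request:
move_arm(travel=[[0,0,0.0005],[0,0,0.001],[0,0,0.0015],[0,0,0.002],[0,0,0.002]], angular=[[0,0,0],[0,0,0],[0,0,0],[0,0,0],[0,0,0]])

```text
time: 9.42
eef_pos: [0.5481, -0.0272, 0.0947]
tcp_rot: [-179.9, 0.0, 83.0]
wrist_force: [-2.7, 1.9, 4.8]
width: 0.569
```

Request:
move_arm(travel=[[0,-0.0006,0],[0,-0.0006,0],[0,-0.0006,0]], angular=[[0,0,0],[0,0,0],[0,0,0]])

```text
time: 9.67
eef_pos: [0.5474, -0.0271, 0.0945]
tcp_rot: [-179.9, 0.0, 83.0]
wrist_force: [-0.5, 1.6, -1.6]
width: 0.572
```

Request:
move_arm(travel=[[0,0,0.0],[0,0,0.0],[0,0,0],[0,0,0],[0,0,0]], angular=[[0,0,0],[0,0,0],[0,0,0],[0,0,0],[0,0,0]], gripper=0.054)

```text
time: 10.08
eef_pos: [0.5477, -0.0272, 0.0946]
tcp_rot: [-179.9, 0.0, 83.0]
wrist_force: [-0.8, 0.5, 0.9]
width: 0.636
```

```bash
python3 -c "
from h import *
plan(.547,-.027,.25,83)
s=cam('side'); save(s[0][140:220,200:330],'s2.png',6)
"
```

```text
t 10.08 at [ 0.5477 -0.0272  0.0946] [-179.8827    0.0181   82.9745] F [-0.7976  0.454   0.8827] w 0.6363889961712178 | travel [ 0.0001 -0.001  -0.1554] ang [-0.1173  0.018  -0.0255]
```

View pics/s2.png

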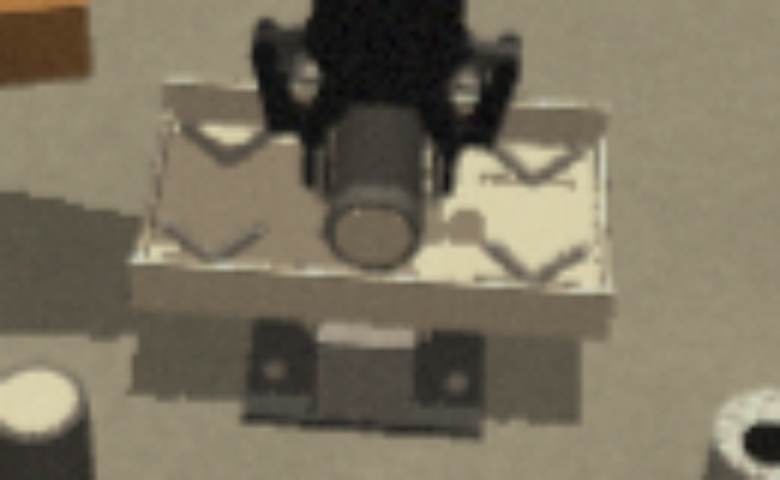

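The thick pipe lies seated in the middle cradle between its V supports and the tray is level. I'll open and rise.

Request:
move_arm(travel=[[0,0,0],[0,0,0],[0,0,-0.005],[0,0,-0.015],[0,0,-0.03],[0,0,-0.055],[0,0,-0.08],[0,0,-0.105],[0,0,-0.13],[0,0,-0.155]], angular=[[0,0,0],[0,0,0],[0,0,0],[0,0,0],[0,0,0],[0,0,0],[0,0,0],[0,0,0],[0,0,0],[0,0,0]], gripper=0.07)

```text
time: 10.97
eef_pos: [0.5478, -0.0271, 0.252]
tcp_rot: [-179.9, 0.0, 83.0]
wrist_force: [0.9, -0.2, 0.2]
width: 0.819
```

```bash
python3 -c "
from h import *
t=cam('top'); save(t[0][130:240,130:262],'t2.png',5)
plan(.5645,-.285,.2,74.3)
"
```

```text
t 11.02 at [ 0.55   -0.0275  0.2574] [179.61     0.0547  82.9782] F [ 1.8902 -0.4924  3.0392] w 0.8148349296945795 | travel [-0.2537  0.0455  0.0579] ang [0.3934 0.025  8.6783]
```

Request:
move_arm(travel=[[-0.02,0.003,0],[-0.045,0.008,0.0],[-0.075,0.013,0.0],[-0.11,0.02,0.0],[-0.145,0.026,0.01],[-0.18,0.032,0.02],[-0.21,0.038,0.03],[-0.235,0.042,0.04],[-0.25,0.045,0.05],[-0.2537,0.0455,0.055]], angular=[[0,0,1],[0,0,2],[0,0,3],[0,0,4],[0,0,5],[0,0,6],[0,0,7],[0,0,8],[0,0,8.7],[0,0,8.7]], gripper=0.0854)

```text
time: 11.85
eef_pos: [0.564, -0.2874, 0.2016]
tcp_rot: [179.7, -0.0, 74.1]
wrist_force: [0.2, -0.4, 1.4]
width: 0.999
```

```bash
python3 -c "
from h import *
plan(.565,-.285,.018,74.3)
w=cam('wrist'); save(w[0],'w6.png',1.5)
print(proj(w,[.565,-.285,.041])*1.5)"
```

```text
t 11.85 at [ 0.564  -0.2874  0.2016] [179.6534  -0.0017  74.0911] F [ 0.2082 -0.4287  1.4297] w 0.998682466516482 | travel [ 0.0025 -0.0008  0.1836] ang [ 0.3466 -0.001  -0.2089]
[384.235  265.8486]
```

View pics/w6.png

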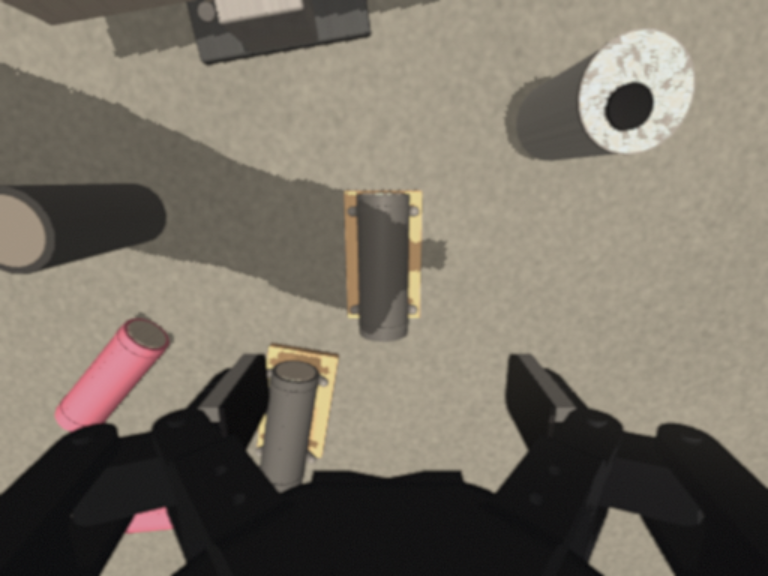

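Pipe A sits at (383,192)–(383,340), matching the prediction of (384,266). That is ten pictures viewed, so I'll descend and grip.

Request:
move_arm(travel=[[0.001,-0.001,0.02],[0.0025,-0.001,0.045],[0.0025,-0.001,0.07],[0.0025,-0.001,0.095],[0.0025,-0.001,0.12],[0.0025,-0.001,0.14],[0.0025,-0.001,0.16],[0.0025,-0.001,0.173],[0.0025,-0.001,0.181],[0.0025,-0.001,0.1836]], angular=[[0,0,0],[0.3,0,-0.2],[0.3,0,-0.2],[0.3,0,-0.2],[0.3,0,-0.2],[0.3,0,-0.2],[0.3,0,-0.2],[0.3,0,-0.2],[0.3,0,-0.2],[0.3,0,-0.2]])

```text
time: 12.73
eef_pos: [0.5639, -0.2815, 0.0165]
tcp_rot: [-179.8, -0.1, 74.5]
wrist_force: [-0.5, 0.5, -0.1]
width: 1.002
```

Request:
move_arm(travel=[[0,0,0],[0,0,0],[0,0,0],[0,0,0],[0,0,0],[0,0,0],[0,0,0],[0,0,0]], angular=[[0,0,0],[0,0,0],[0,0,0],[0,0,0],[0,0,0],[0,0,0],[0,0,0],[0,0,0]], gripper=0.02, newtons=40)

```text
time: 13.4
eef_pos: [0.5636, -0.2815, 0.0178]
tcp_rot: [-179.9, -0.1, 74.5]
wrist_force: [-3.5, 2.0, 4.9]
width: 0.455
```

```bash
python3 -c "
from h import *
plan(.565,-.285,.2,74.3)
"
```

```text
t 13.4 at [ 0.5636 -0.2815  0.0178] [-179.8537   -0.0982   74.4686] F [-3.4617  2.0249  4.9276] w 0.454582524393142 | travel [-0.0027  0.0018 -0.1822] ang [-0.1465 -0.098   0.1687]
```

Request:
move_arm(travel=[[0,0,-0.005],[0,0,-0.015],[0,0,-0.03],[0,0,-0.05],[0,0,-0.075],[0,0,-0.105],[0,0,-0.135],[0,0,-0.165],[0,0,-0.19],[0,0,-0.205]], angular=[[0,0,0],[0,0,0],[0,0,0],[0,0,0],[0,0,0],[0,0,0],[0,0,0],[0,0,0],[0,0,0],[0,0,0]])

```text
time: 14.23
eef_pos: [0.565, -0.2827, 0.2278]
tcp_rot: [179.8, 0.0, 74.5]
wrist_force: [0.5, -0.5, -1.2]
width: 0.458
```

```bash
python3 -c "
from h import *
plan(.6325,-.032,.225,82.9)
"
```

```text
t 14.23 at [ 0.565  -0.2827  0.2278] [179.8261   0.0043  74.4635] F [ 0.4897 -0.5158 -1.2288] w 0.458317419172999 | travel [ 0.2596 -0.0021  0.0028] ang [ 0.1733  0.0171 -8.4365]
```

Request:
move_arm(travel=[[0.015,0,0],[0.04,0,0],[0.075,-0.001,0],[0.11,-0.001,0],[0.145,-0.001,0],[0.18,-0.001,0],[0.21,-0.002,0],[0.235,-0.002,0],[0.252,-0.002,0.001],[0.2596,-0.002,0.003]], angular=[[0,0,-0.5],[0,0,-1],[0,0,-2],[0,0,-3],[0,0,-4.5],[0,0,-6],[0,0,-7],[0,0,-8],[0,0,-8.4],[0,0,-8.4]])

```text
time: 15.07
eef_pos: [0.6328, -0.0286, 0.225]
tcp_rot: [179.8, -0.0, 83.1]
wrist_force: [-0.2, 0.5, -2.0]
width: 0.454
```

Request:
move_arm(travel=[[0,0,0],[0,0,0],[0,0,0]], angular=[[0,0,0],[0,0,0],[0,0,0]])

```text
time: 15.32
eef_pos: [0.6325, -0.0292, 0.2249]
tcp_rot: [179.8, 0.0, 83.0]
wrist_force: [0.7, -0.7, -1.2]
width: 0.453
```

```bash
python3 -c "
from h import *
plan(.6325,-.032,.093,82.9)
w=cam('wrist'); save(w[0],'w7.png',1.5)
a=np.radians(-7.1); X=np.array([np.cos(a),np.sin(a),0]);Y=np.array([-np.sin(a),np.cos(a),0])
O=np.array([.548,-.0255,0])
for i in(-.125,.125): print(i,proj(w,O+[0,0,.105]+i*X+.075*Y)*1.5)
print(proj(w,O+[0,0,.0815]+.085*X+.04*Y)*1.5)
print(proj(w,O+[0,0,.0815]+.085*X-.04*Y)*1.5)
"
```

```text
t 15.32 at [ 0.6325 -0.0292  0.2249] [179.8336   0.002   83.0417] F [ 0.6615 -0.6766 -1.1547] w 0.4530764697525568 | travel [-0.0027 -0.0001  0.1319] ang [0.1664 0.0018 0.1417]
-0.125 [ 52.2488 176.3616]
0.125 [449.0367 177.4496]
[385.602  228.4401]
[385.3987 333.3424]
```

View pics/w7.png

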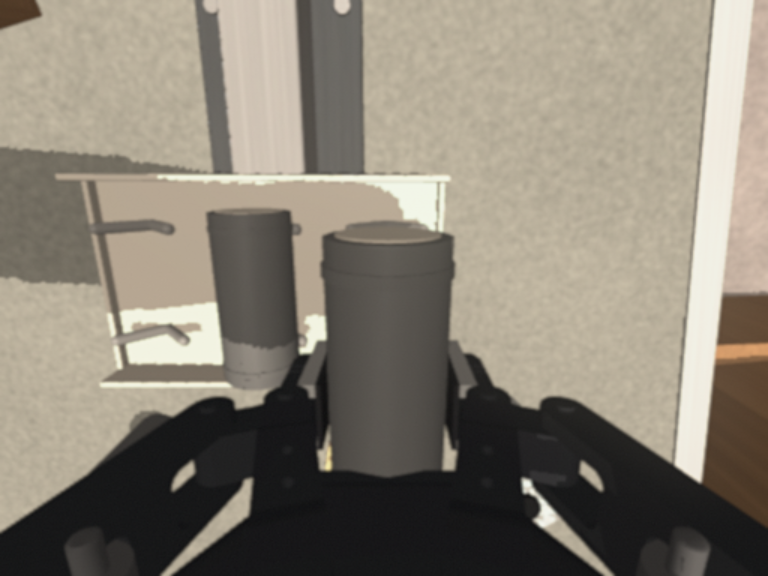

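Tray wall corners are at (56,178) and (450,178), level. The thick pipe is in the middle and the held thin pipe at x≈388 lines up with cradle_pos. That is eleven views. I'll lower it now.

Request:
move_arm(travel=[[-0.001,0,0.01],[-0.002,0,0.03],[-0.003,0,0.05],[-0.003,0,0.07],[-0.003,0,0.09],[-0.003,0,0.107],[-0.003,0,0.12],[-0.003,0,0.128],[-0.003,0,0.132],[-0.003,0,0.133]], angular=[[0,0,0],[0,0,0],[0,0,0],[0,0,0],[0,0,0],[0,0,0],[0,0,0],[0,0,0],[0,0,0],[0,0,0]])

```text
time: 16.2
eef_pos: [0.632, -0.0333, 0.0911]
tcp_rot: [179.9, 0.0, 82.9]
wrist_force: [0.1, 0.1, -1.8]
width: 0.459
```

Request:
move_arm(travel=[[0,0,0.0005],[0,0,0.001],[0,0,0.0015],[0,0,0.002],[0,0,0.0025],[0,0,0.003],[0,0,0.003]], angular=[[0,0,0],[0,0,0],[0,0,0],[0,0,0],[0,0,0],[0,0,0],[0,0,0]])

```text
time: 16.78
eef_pos: [0.6321, -0.0332, 0.0881]
tcp_rot: [179.9, -0.0, 83.0]
wrist_force: [0.4, -0.4, -1.9]
width: 0.458
```

Request:
move_arm(travel=[[0,0,0.0003],[0,0,0.0005],[0,0,0.0007],[0,0,0.0007]], angular=[[0,0,0],[0,0,0],[0,0,0],[0,0,0]])

```text
time: 17.12
eef_pos: [0.6321, -0.0332, 0.0874]
tcp_rot: [179.9, 0.0, 83.0]
wrist_force: [-0.3, -0.2, -0.9]
width: 0.456
```

```bash
python3 -c "
from h import *
plan(.632,-.033,.0865,82.9)"
```

```text
t 17.12 at [ 0.6321 -0.0332  0.0874] [179.8876   0.0002  82.9566] F [-0.2917 -0.2396 -0.9107] w 0.45572773833461455 | travel [ 0.0002 -0.0002  0.0009] ang [0.1124 0.0001 0.0566]
```

Request:
move_arm(travel=[[0,0,0.0002],[0,0,0.0004],[0,0,0.0004]], angular=[[0,0,0],[0,0,0],[0,0,0]])

```text
time: 17.37
eef_pos: [0.6322, -0.0332, 0.0872]
tcp_rot: [179.9, 0.0, 83.0]
wrist_force: [0.1, 0.1, 0.1]
width: 0.453
```

Request:
move_arm(travel=[[0,0,0.0]], angular=[[0,0,0]])

```text
time: 17.45
eef_pos: [0.6322, -0.0332, 0.0873]
tcp_rot: [179.9, 0.0, 83.0]
wrist_force: [-0.3, 0.2, -1.1]
width: 0.456
```

```bash
python3 -c "
from h import *
plan(.632,-.033,.0865,82.9)"
```

```text
t 17.45 at [ 0.6322 -0.0332  0.0873] [179.8654   0.0026  82.9559] F [-0.2828  0.1575 -1.1429] w 0.45588280061460246 | travel [ 0.0002 -0.0003  0.0008] ang [0.1346 0.0025 0.0559]
```

Request:
move_arm(travel=[[0,0,0.0004],[0,0,0.0006],[0,0,0.0006],[0,0,0.0006]], angular=[[0,0,0],[0,0,0],[0,0,0],[0,0,0]])

```text
time: 17.78
eef_pos: [0.6324, -0.0332, 0.0869]
tcp_rot: [179.8, 0.0, 83.0]
wrist_force: [-0.4, -0.7, 1.4]
width: 0.457
```

Request:
move_arm(travel=[[0,0,0.0]], angular=[[0,0,0]])

```text
time: 17.87
eef_pos: [0.6324, -0.0332, 0.087]
tcp_rot: [179.8, 0.0, 83.0]
wrist_force: [-1.9, 0.5, -0.1]
width: 0.458
```

Request:
move_arm(travel=[[0,0,0],[0,0,0],[0,0,0],[0,0,0],[0,0,0]], angular=[[0,0,0],[0,0,0],[0,0,0],[0,0,0],[0,0,0]], gripper=0.042)

```text
time: 18.28
eef_pos: [0.6324, -0.0332, 0.087]
tcp_rot: [179.8, 0.0, 83.0]
wrist_force: [0.3, 0.1, -0.2]
width: 0.495
```

Request:
move_arm(travel=[[0,0,0],[0,0,0],[0,0,0],[0,0,0],[0,0,0]], angular=[[0,0,0],[0,0,0],[0,0,0],[0,0,0],[0,0,0]], gripper=0.06)

```text
time: 18.7
eef_pos: [0.6324, -0.0333, 0.0869]
tcp_rot: [179.8, 0.0, 83.0]
wrist_force: [0.5, -0.6, 1.0]
width: 0.701
```

```bash
python3 -c "
from h import *
plan(.632,-.033,.24,82.9)
s=cam('side'); save(s[0][140:220,200:330],'s3.png',4)
# tray near wall top edge: bright edge tracked per column, compare later
"
```

```text
t 18.7 at [ 0.6324 -0.0333  0.0869] [179.8464   0.0041  82.9584] F [ 0.4881 -0.6292  1.0438] w 0.701218565038962 | travel [ 0.0002  0.     -0.1531] ang [0.1537 0.004  0.0584]
```

Request:
move_arm(travel=[[0,0,-0.003],[0,0,-0.01],[0,0,-0.02],[0,0,-0.035],[0,0,-0.055],[0,0,-0.08],[0,0,-0.105],[0,0,-0.13],[0,0,-0.147],[0,0,-0.153]], angular=[[0,0,0],[0,0,0],[0,0,0],[0,0,0],[0,0,0],[0,0,0],[0,0,0],[0,0,0],[0,0,0],[0,0,0]])

```text
time: 19.58
eef_pos: [0.6335, -0.0334, 0.2449]
tcp_rot: [179.5, 0.0, 83.0]
wrist_force: [0.1, -0.5, 0.2]
width: 0.705
```

```bash
python3 -c "
from h import *
w=cam('wrist')
# far wall top edge: bright (off-white) topmost pixel by column
g=cv2.cvtColor(w[0],cv2.COLOR_RGB2GRAY)
a=np.radians(-7.1); X=np.array([np.cos(a),np.sin(a),0]);Y=np.array([-np.sin(a),np.cos(a),0]);O=np.array([.549,-.0262,0])
for i in(-.11,-.085,-.04,0.04,.085,.11):
  p=proj(w,O+[0,0,.105]+i*X+.075*Y); u=int(round(p[0])); v0=int(p[1])
  if 0<=u<512:
    col=g[v0-12:v0+13,max(u-1,0):u+2].mean(1); print(i,p,'edge',v0-12+np.argmax(np.diff(col)),col.astype(int))
plan(.445,-.4005,.23,64.3)
"
```

```text
-0.11 [ 62.5183 114.3511] edge 112 [114  96  95  96  96  96  96  94  94 100 122 146 150 136 116 116 120 117
 114 111 107 104 103 101  99]
-0.085 [ 87.4313 114.3866] edge 112 [148 137 121 104  96  97  96  95  94 101 121 145 150 140 131 142 151 151
 150 151 150 150 150 150 150]
-0.04 [132.1719 114.4504] edge 112 [160 160 158 156 156 157 158 159 157 154 174 217 227 213 181 189 191 166
 152 151 151 152 151 152 151]
0.04 [211.3862 114.5633] edge 112 [ 82  81  80  80  81  80  80  79  75  85 143 211 229 221 211 216 212 195
 168 154 154 154 154 154 154]
0.085 [255.7627 114.6266] edge 112 [163 163 162 161 160 157 156 156 157 159 179 216 228 223 209 210 224 229
 229 229 229 229 229 229 225]
0.11 [280.3601 114.6616] edge 112 [162 163 162 159 156 156 157 159 159 161 179 214 227 225 214 213 223 229
 229 229 229 229 229 229 229]
t 19.63 at [ 0.6335 -0.0334  0.2443] [179.4768   0.0218  82.9609] F [ 0.0325 -0.7581  0.9208] w 0.7067374728256901 | travel [-0.3874 -0.1422  0.0132] ang [ 0.5221 -0.0636 18.6609]
```

The tray edge stays level, with row 112 across its whole width. On to pipe B.

Request:
move_arm(travel=[[-0.02,-0.007,0],[-0.05,-0.018,0],[-0.085,-0.031,0],[-0.122,-0.045,0],[-0.16,-0.059,0],[-0.198,-0.073,0],[-0.235,-0.086,0],[-0.27,-0.099,0],[-0.3,-0.11,0],[-0.33,-0.121,0.005]], angular=[[0,0,1],[0,0,2],[0,0,4],[0,0,6],[0,0,8],[0.3,0,10],[0.5,0,12],[0.5,0,14],[0.5,0,15],[0.5,0,16]], gripper=0.0854)

```text
time: 20.47
eef_pos: [0.4718, -0.3477, 0.2382]
tcp_rot: [180.0, -0.1, 66.9]
wrist_force: [0.1, -1.0, -0.6]
width: 1.0
```

```bash
python3 -c "
from h import *
plan(.445,-.4005,.2,64.3)
"
```

```text
t 20.47 at [ 0.4718 -0.3477  0.2382] [179.9749  -0.0502  66.865 ] F [ 0.1226 -0.992  -0.561 ] w 0.9997795360152761 | travel [-0.0591 -0.0039  0.0381] ang [ 0.024  -0.0507  2.565 ]
```

Request:
move_arm(travel=[[-0.02,-0.001,0.005],[-0.04,-0.003,0.015],[-0.053,-0.004,0.025],[-0.058,-0.004,0.033],[-0.059,-0.004,0.037],[-0.059,-0.004,0.038],[-0.059,-0.004,0.038]], angular=[[0,0,1],[0,0,2],[0,0,2.5],[0,0,2.5],[0,0,2.5],[0,0,2.5],[0,0,2.5]])

```text
time: 21.05
eef_pos: [0.4453, -0.3991, 0.1996]
tcp_rot: [-180.0, -0.1, 64.5]
wrist_force: [-0.6, 0.8, -0.4]
width: 0.995
```

```bash
python3 -c "
from h import *
plan(.445,-.4005,.018,64.3)
w=cam('wrist'); p=proj(w,[.445,-.4005,.041]); print(p)
g=cv2.cvtColor(w[0],cv2.COLOR_RGB2HSV); g2=cv2.cvtColor(w[0],cv2.COLOR_RGB2GRAY)
u,v=p.astype(int)
for dv in(-25,0,20): print(v+dv,u-28,g2[v+dv,u-28:u+29], 'S',g[v+dv,u-28:u+29:2,1])
print(g2[v-60:v+70:2,u])
"
```

```text
t 21.05 at [ 0.4453 -0.3991  0.1996] [-179.9589   -0.1033   64.4504] F [-0.602   0.8116 -0.3601] w 0.995420573653577 | travel [-0.0017  0.0005  0.1816] ang [-0.0412 -0.1033  0.1505]
[257.0641 181.2877]
156 229 [ 95 101 112 129 136 138 137 138 139 131 103  72  62  62  66  67  70  72
  72  73  74  75  76  78  78  80  82  82  81  80  79  77  75  77  81  84
  88  98 103 102 100  95  88  82  91 134 180 200 203 201 201 201 193 166
 151 153 155] S [ 38  87 110 111 108  98  35  30  31  34  33  32  28  33  33  31  29  30
  33  31  32  28  53  89  88  90  89  54  41]
181 229 [ 93  92 104 124 135 138 137 138 139 131 104  73  63  64  67  69  70  70
  71  73  73  75  76  78  79  80  79  80  79  76  74  75  73  73  72  71
  70  69  68  66  65  61  58  62  87 122 143 143 136 133 133 127 111 100
 100 101  99] S [ 39  78 110 111 110  98  35  33  31  31  30  32  31  31  31  33  34  31
  31  32  34  33  91 105 110 110  90  41  39]
201 229 [ 95  91  97 120 134 137 137 138 138 131 103  73  63  64  67  69  71  72
  72  73  74  75  77  77  78  79  78  76  77  75  75  73  73  72  71  71
  76  90  96  95  89  81  75  92 126 151 176 196 202 203 195 171 153 150
 147 145 147] S [ 38  71 109 110 111 100  35  33  31  34  33  32  31  31  29  33  34  31
  29  33  30  33 101  97  90  89  57  41  41]
[149 145 148 144 180 144 134 134 134 133 117 126 129 133 128 110  84  81
  82  80  80  80  80  80  80  81  79  78  80  78  79  78  77  78  78  78
  78  76  76  77  77  76  76  76  75  75  78  82  93 106 109 116 116 119
 118 131 150 149 151 149 155 153 150 153 150]
```

Request:
move_arm(travel=[[-0.001,0,0.02],[-0.0015,0,0.045],[-0.0015,0,0.07],[-0.0015,0,0.095],[-0.0015,0,0.12],[-0.0015,0,0.14],[-0.0015,0,0.16],[-0.0015,0,0.172],[-0.0015,0,0.179],[-0.0015,0,0.1816]], angular=[[0,0,0],[0,0,0],[0,0,0],[0,0,0],[0,0,0],[0,0,0],[0,0,0],[0,0,0],[0,0,0],[0,0,0]])

```text
time: 21.93
eef_pos: [0.4454, -0.3995, 0.018]
tcp_rot: [-180.0, -0.1, 64.5]
wrist_force: [0.3, 0.6, 0.8]
width: 1.0
```

Request:
move_arm(travel=[[0,0,0],[0,0,0],[0,0,0],[0,0,0],[0,0,0],[0,0,0],[0,0,0],[0,0,0]], angular=[[0,0,0],[0,0,0],[0,0,0],[0,0,0],[0,0,0],[0,0,0],[0,0,0],[0,0,0]], gripper=0.02)

```text
time: 22.6
eef_pos: [0.4434, -0.3986, 0.0191]
tcp_rot: [-179.8, -0.1, 64.5]
wrist_force: [-6.9, 3.3, 8.1]
width: 0.452
```

Request:
move_arm(travel=[[0,0,-0.005],[0,0,-0.015],[0,0,-0.03],[0,0,-0.05],[0,0,-0.075],[0,0,-0.105],[0,0,-0.135],[0,0,-0.165],[0,0,-0.19],[0,0,-0.205]], angular=[[0,0,0],[0,0,0],[0,0,0],[0,0,0],[0,0,0],[0,0,0],[0,0,0],[0,0,0],[0,0,0],[0,0,0]])

```text
time: 23.43
eef_pos: [0.4452, -0.4003, 0.2291]
tcp_rot: [179.9, 0.1, 64.5]
wrist_force: [0.4, -0.7, -0.7]
width: 0.453
```

```bash
python3 -c "
from h import *
a=np.radians(-7.1); X=np.array([np.cos(a),np.sin(a),0]);Y=np.array([-np.sin(a),np.cos(a),0])
c=np.array([.6323,-.0333,0])-.17*X; print(c)
plan(c[0],c[1],.225,82.9)
"
```

```text
[ 0.4636 -0.0123  0.    ]
t 23.43 at [ 0.4452 -0.4003  0.2291] [179.8879   0.0656  64.5025] F [ 0.4185 -0.6996 -0.732 ] w 0.45346646426545306 | travel [ 0.3581 -0.1505  0.0034] ang [  0.1006   0.083  -18.3974]
```

Request:
move_arm(travel=[[0.015,-0.006,0],[0.04,-0.017,0],[0.073,-0.031,0],[0.108,-0.045,0],[0.143,-0.06,0],[0.178,-0.075,0],[0.213,-0.09,0],[0.245,-0.103,0],[0.275,-0.116,0],[0.3,-0.126,0]], angular=[[0,0,-1],[0,0,-2],[0,0,-4],[0,0,-6],[0,0,-8],[0,0,-10],[0,0,-12],[0,0,-14],[0,0,-15],[0,0,-16]])

```text
time: 24.27
eef_pos: [0.4598, -0.0722, 0.2288]
tcp_rot: [179.9, 0.1, 80.7]
wrist_force: [-0.5, -0.1, -1.1]
width: 0.458
```

```bash
python3 -c "
from h import *
plan(.4636,-.0125,.225,82.9)
"
```

```text
t 24.27 at [ 0.4598 -0.0722  0.2288] [179.8843   0.0518  80.6679] F [-0.5276 -0.1378 -1.0894] w 0.45767314618753097 | travel [ 0.0595 -0.0059  0.0037] ang [ 0.1147  0.0541 -2.2321]
```

Request:
move_arm(travel=[[0.025,-0.002,0.001],[0.045,-0.004,0.002],[0.055,-0.0055,0.003],[0.059,-0.006,0.0037],[0.0595,-0.006,0.0037],[0.0595,-0.006,0.0037],[0.0595,-0.006,0.0037],[0.0595,-0.006,0.0037]], angular=[[0,0,-1],[0,0,-2],[0,0,-2.2],[0,0,-2.2],[0,0,-2.2],[0,0,-2.2],[0,0,-2.2],[0,0,-2.2]])

```text
time: 24.93
eef_pos: [0.4636, -0.0135, 0.225]
tcp_rot: [179.9, 0.1, 82.8]
wrist_force: [-0.3, 0.4, -1.1]
width: 0.457
```

```bash
python3 -c "
from h import *
plan(.4636,-.0125,.093,82.9)
w=cam('wrist'); save(w[0],'w8.png',1.5)
g=cv2.cvtColor(w[0],cv2.COLOR_RGB2GRAY)
a=np.radians(-7.1); X=np.array([np.cos(a),np.sin(a),0]);Y=np.array([-np.sin(a),np.cos(a),0]);O=np.array([.549,-.0262,0])
print('corners',[proj(w,O+[0,0,.105]+i*X+.075*Y) for i in(-.125,.125)])
v=int(proj(w,O+[0,0,.105]+.075*Y)[1]); u=int(proj(w,O+[0,0,.105]-.125*X+.075*Y)[0])
print(v,u); print(g[v-4:v+6,u-12:u+14])
# held pipe flanks
print(proj(w,[.4636,-.0125,.245]), g[200,185:330])
"
```

```text
t 24.93 at [ 0.4636 -0.0135  0.225 ] [179.8865   0.0674  82.7705] F [-0.2962  0.3851 -1.1174] w 0.4566909614718386 | travel [ 0.0011 -0.0004  0.132 ] ang [ 0.1134  0.0675 -0.1294]
corners [array([215.1211, 112.9792]), array([480.3754, 112.4015])]
112 215
[[176 176 176 176 176 177 177 175 176 178 182 185 185 181 177 175 176 178
  178 178 178 178 178 176 174 175]
 [179 177 176 176 176 178 178 176 175 177 181 183 182 178 172 170 171 173
  174 175 174 175 174 170 167 164]
 [180 178 178 177 177 178 178 176 176 178 181 185 194 198 198 197 197 198
  198 199 201 200 199 196 189 185]
 [181 179 178 177 177 179 180 179 179 180 182 191 215 231 236 238 238 237
  237 237 237 237 238 237 236 235]
 [183 182 180 177 177 177 180 181 182 184 184 194 222 241 247 247 247 247
  247 247 247 247 247 247 247 247]
 [183 182 181 178 176 176 179 182 185 187 185 191 218 238 246 245 245 244
  244 244 244 244 244 244 244 244]
 [181 182 181 176 175 176 179 183 186 186 186 187 202 223 230 230 229 227
  228 228 230 231 231 231 231 230]
 [180 181 177 169 165 171 179 182 184 185 183 182 184 188 190 193 205 210
  203 19
[... 155 characters left out ...]
26 147 156 147 137 134 135 137 144 156 164 192 235 247
  238 204 208 239 247 248 247 247]]
[255.2905 255.2097] [183 183 184 185 184 182 183 184 185 186 188 188 187 186 186 185 184 183
 183 185 186 188 191 190 187 187 187 186 184 181 180 169 131  91  72  72
  74  76  78  78  80  80  81  80  82  82  83  83  85  84  85  86  85  86
  86  86  87  88  88  89  89  90  90  91  91  92  93  93  93  93  94  94
  95  95  94  95  94  93  92  93  91  91  90  91  90  90  90  89  89  89
  88  88  88  86  88  86  85  86  85  85  85  84  82  83  82  83  81  81
  79  78  77  76  74  69  80 149 229 246 246 245 246 241 219 182 174 174
 173 174 174 175 175 171 149 108  75  72  79  84  89  92  97 101 104 107
 110]
```

Request:
move_arm(travel=[[0,0,0.01],[0,0,0.03],[0.001,0,0.05],[0.001,0,0.07],[0.001,0,0.09],[0.001,0,0.107],[0.001,0,0.12],[0.001,0,0.128],[0.001,0,0.132],[0.001,0,0.133]], angular=[[0,0,0],[0,0,0],[0,0,0],[0,0,0],[0,0,0],[0,0,0],[0,0,0],[0,0,0],[0,0,0],[0,0,0]])

```text
time: 25.82
eef_pos: [0.4635, -0.0128, 0.0912]
tcp_rot: [180.0, 0.1, 82.7]
wrist_force: [0.5, -0.4, -1.6]
width: 0.46
```

Request:
move_arm(travel=[[0,0,0.0005],[0,0,0.001],[0,0,0.0015],[0,0,0.002],[0,0,0.002],[0,0,0.002],[0,0,0.002]], angular=[[0,0,0],[0,0,0],[0,0,0],[0,0,0],[0,0,0],[0,0,0],[0,0,0]])

```text
time: 26.4
eef_pos: [0.4636, -0.0128, 0.0894]
tcp_rot: [179.9, 0.1, 82.7]
wrist_force: [-0.8, 0.1, 0.0]
width: 0.458
```

Request:
move_arm(travel=[[0,0,0.0004],[0,0,0.0008],[0,0,0.001],[0,0,0.001],[0,0,0.001]], angular=[[0,0,0],[0,0,0],[0,0,0],[0,0,0],[0,0,0]])

```text
time: 26.82
eef_pos: [0.4637, -0.0129, 0.0888]
tcp_rot: [179.9, 0.1, 82.7]
wrist_force: [-1.8, 0.5, 4.5]
width: 0.456
```

Request:
move_arm(travel=[[0,0,-0.0008],[0,0,-0.0008],[0,0,-0.0008]], angular=[[0,0,0],[0,0,0],[0,0,0]])

```text
time: 27.07
eef_pos: [0.4637, -0.0128, 0.0893]
tcp_rot: [179.9, 0.1, 82.7]
wrist_force: [-0.1, -0.1, 0.5]
width: 0.454
```

```bash
python3 -c "
from h import *
plan(.4636,-.0125,.093,82.9)
w=cam('wrist');g=cv2.cvtColor(w[0],cv2.COLOR_RGB2GRAY)
a=np.radians(-7.1); X=np.array([np.cos(a),np.sin(a),0]);Y=np.array([-np.sin(a),np.cos(a),0]);O=np.array([.549,-.0262,0])
for i in(-.11,-.06,0.04,.085,.12):
  p=proj(w,O+[0,0,.105]+i*X+.075*Y); u=int(round(p[0])); v0=int(p[1])
  if 1<=u<511 and v0>12:
    col=g[v0-12:v0+13,u-1:u+2].mean(1); print(i,p,col.astype(int))
s=cam('side'); save(s[0][140:220,200:330],'s4.png',6)
"
```

```text
t 27.07 at [ 0.4637 -0.0128  0.0893] [179.9251   0.0649  82.7436] F [-0.1094 -0.1135  0.5138] w 0.45379220645189916 | travel [ 0.0003 -0.0001 -0.0037] ang [ 0.0748  0.065  -0.1564]
-0.11 [202.3273 108.6312] [171 171 170 169 168 166 160 177 220 235 237 236 236 236 231 202 151 175
 230 240 239 238 238 238 238]
-0.06 [313.0652 108.3349] [101 101 100 101 101 100 111 151 205 233 237 236 236 235 230 200 149 176
 232 241 240 239 239 239 239]
```

View pics/s4.png

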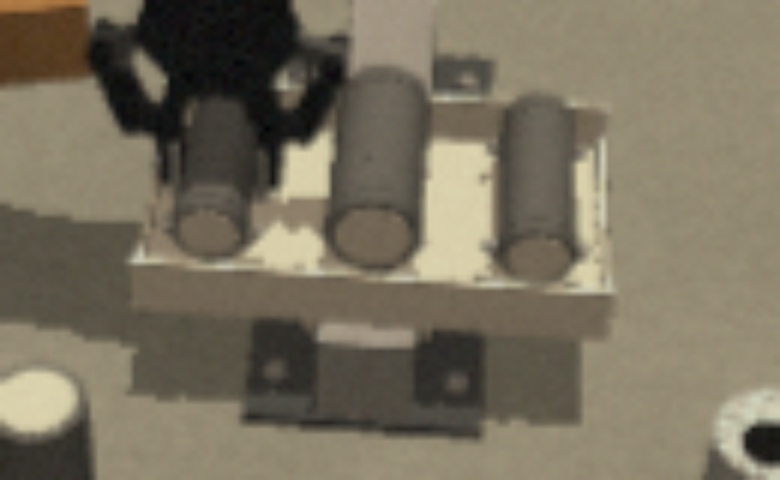

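Twelfth view: all three pipes are in their cradles. The near wall corners at (133,262) and (612,293) have not moved since the earlier side view, so the tray is level. Releasing gently.

Request:
move_arm(travel=[[0,0,0],[0,0,0],[0,0,0],[0,0,0],[0,0,0]], angular=[[0,0,0],[0,0,0],[0,0,0],[0,0,0],[0,0,0]], gripper=0.042)

```text
time: 27.58
eef_pos: [0.4637, -0.0128, 0.0893]
tcp_rot: [179.9, 0.1, 82.7]
wrist_force: [0.6, 0.3, 0.1]
width: 0.492
```

Request:
move_arm(travel=[[0,0,0],[0,0,0],[0,0,0],[0,0,0]], angular=[[0,0,0],[0,0,0],[0,0,0],[0,0,0]], gripper=0.06)

```text
time: 27.92
eef_pos: [0.4638, -0.0128, 0.0893]
tcp_rot: [179.9, 0.1, 82.7]
wrist_force: [0.6, -0.0, -0.5]
width: 0.702
```

Request:
move_arm(travel=[[0,0,-0.003],[0,0,-0.01],[0,0,-0.02],[0,0,-0.035],[0,0,-0.055],[0,0,-0.08],[0,0,-0.105],[0,0,-0.13],[0,0,-0.147],[0,0,-0.153]], angular=[[0,0,0],[0,0,0],[0,0,0],[0,0,0],[0,0,0],[0,0,0],[0,0,0],[0,0,0],[0,0,0],[0,0,0]])

```text
time: 28.75
eef_pos: [0.465, -0.0129, 0.246]
tcp_rot: [179.6, 0.1, 82.7]
wrist_force: [0.6, 0.0, -0.5]
width: 0.703
```

```bash
cat > pw.py <<'E'
from h import *
a=np.radians(-7.1); X=np.array([np.cos(a),np.sin(a),0]);Y=np.array([-np.sin(a),np.cos(a),0]);O=np.array([.549,-.0262,0])
E
python3 -c "
from pw import *
p=O-.105*Y; print(p); plan(p[0],p[1],.22,-7.1)
p=O-.135*Y;print(p, np.hypot(*p[:2]))
plan(p[0],p[1],.22,82.9)
s=cam('side'); save(s[0][140:220,200:330],'s5.png',6)
"
```

```text
[ 0.536  -0.1304  0.    ]
t 28.75 at [ 0.465  -0.0129  0.246 ] [179.6095   0.0889  82.7463] F [ 0.6478  0.021  -0.5327] w 0.7025309754723881 | travel [-0.1076  0.0851  0.0267] ang [ 0.3767 -0.2363 89.8462]
[ 0.5323 -0.1602  0.    ] 0.5558873530054077
t 28.75 at [ 0.465  -0.0129  0.246 ] [179.6095   0.0889  82.7463] F [ 0.6478  0.021  -0.5327] w 0.7025309754723881 | travel [-0.1376  0.0852  0.0268] ang [ 0.3904  0.0894 -0.1534]
```

All aboard. I'll move behind the −y end wall with nearly shut fingers.

Request:
move_arm(travel=[[-0.015,0.01,0],[-0.035,0.022,0.0],[-0.06,0.037,0.0],[-0.085,0.053,0.0],[-0.108,0.067,0.005],[-0.125,0.077,0.015],[-0.135,0.083,0.023],[-0.1376,0.085,0.026],[-0.1376,0.085,0.026]], angular=[[0,0,0],[0.3,0,0],[0.4,0,0],[0.4,0,0],[0.4,0,0],[0.4,0,0],[0.4,0,0],[0.4,0,0],[0.4,0,0]], gripper=0.03)

```text
time: 29.55
eef_pos: [0.5311, -0.16, 0.2182]
tcp_rot: [-179.8, 0.0, 82.7]
wrist_force: [0.2, 0.3, 0.6]
width: 0.353
```

```bash
python3 -c "
from pw import *
p=O-.125*Y; plan(p[0],p[1],.083,82.9)
t=cam('top'); g=cv2.cvtColor(t[0],cv2.COLOR_RGB2GRAY); 
# stop inner face: rail/stop transition along rail axis at z=.1 (stop top dark)
for k in np.arange(.185,.225,.002):
  P=O+k*Y; q=proj(t,P+[0,0,.1]); print(round(k,3),q.round(1),g[int(round(q[1])),int(round(q[0]))],end='; ')
"
```

```text
t 29.55 at [ 0.5311 -0.16    0.2182] [-179.7648    0.0047   82.6905] F [0.1502 0.2987 0.5889] w 0.35342667139039763 | travel [0.01   0.0017 0.1352] ang [-0.2352  0.0043 -0.2095]
0.185 [154.1 174.7] 154; 0.187 [153.4 174.6] 152; 0.189 [152.7 174.5] 152; 0.191 [152.  174.4] 154; 0.193 [151.3 174.3] 150; 0.195 [150.5 174.2] 150; 0.197 [149.8 174.1] 152; 0.199 [149.1 174. ] 151; 0.201 [148.4 173.9] 154; 0.203 [147.7 173.8] 154; 0.205 [146.9 173.7] 152; 0.207 [146.2 173.6] 146; 0.209 [145.5 173.5] 146; 0.211 [144.8 173.4] 119; 0.213 [144.1 173.3] 71; 0.215 [143.3 173.2] 36; 0.217 [142.6 173.1] 36; 0.219 [141.9 173. ] 54; 0.221 [141.2 172.9] 75; 0.223 [140.5 172.8] 81; 0.225 [139.7 172.7] 81;
```

Request:
move_arm(travel=[[0.002,0.001,0.015],[0.005,0.002,0.035],[0.008,0.002,0.06],[0.01,0.002,0.085],[0.01,0.002,0.105],[0.01,0.002,0.12],[0.01,0.002,0.13],[0.01,0.002,0.134],[0.01,0.002,0.135]], angular=[[0,0,0],[0,0,0],[-0.2,0,-0.2],[-0.2,0,-0.2],[-0.2,0,-0.2],[-0.2,0,-0.2],[-0.2,0,-0.2],[-0.2,0,-0.2],[-0.2,0,-0.2]])

```text
time: 30.35
eef_pos: [0.5337, -0.1489, 0.0842]
tcp_rot: [-180.0, 0.0, 83.0]
wrist_force: [-0.1, -0.6, 0.6]
width: 0.349
```

```bash
python3 -c "
from pw import *
p=O-.09*Y; plan(p[0],p[1],.083,82.9)"
```

```text
t 30.35 at [ 0.5337 -0.1489  0.0842] [-179.9884    0.0031   82.999 ] F [-0.1145 -0.5526  0.6088] w 0.3491014818781093 | travel [0.0336 0.0001 0.0012] ang [-0.0116  0.0031  0.099 ]
```

Request:
move_arm(travel=[[0.005,0,0],[0.01,0,0],[0.015,0,0],[0.02,0,0],[0.024,0,0],[0.028,0,0],[0.031,0,0],[0.034,0,0],[0.037,0,0],[0.04,0,0]], angular=[[0,0,0],[0,0,0],[0,0,0],[0,0,0],[0,0,0],[0,0,0],[0,0,0],[0,0,0],[0,0,0],[0,0,0]])

```text
time: 31.18
eef_pos: [0.5386, -0.1089, 0.0841]
tcp_rot: [-180.0, 0.0, 83.0]
wrist_force: [-0.1, 0.1, -0.1]
width: 0.351
```

```bash
python3 -c "
from pw import *
s=sense(); print((s['eef_pos']-O)@Y,(s['eef_pos']-O)@X,s['wrist_force']@Y)
plan(*(O-.07*Y)[:2],.083,82.9)"
```

```text
-0.08339678346431699 -0.00013094516755080172 0.07191676058271723
t 31.18 at [ 0.5386 -0.1089  0.0841] [-179.9842    0.0016   82.9925] F [-0.1082  0.0859 -0.127 ] w 0.35083818176402987 | travel [0.0134 0.0002 0.0011] ang [-0.0158  0.0016  0.0925]
```

Request:
move_arm(travel=[[0.001,0,0],[0.002,0,0],[0.003,0,0],[0.004,0,0],[0.005,0,0],[0.006,0,0]], angular=[[0,0,0],[0,0,0],[0,0,0],[0,0,0],[0,0,0],[0,0,0]])

```text
time: 31.68
eef_pos: [0.5394, -0.1034, 0.0841]
tcp_rot: [-180.0, 0.0, 83.0]
wrist_force: [-0.2, -4.4, -0.2]
width: 0.35
```

```bash
cat >> pw.py <<'E'
def farwall():
    # tray far wall edges seen from top along tray y at three x offsets: first bright->rail/table transition
    t=cam('top'); g=cv2.cvtColor(t[0],cv2.COLOR_RGB2GRAY); out=[]
    for i in(-.1,-.045,.045,.1):
        ks=np.arange(.03,.24,.0005)
        pr=[cv2.getRectSubPix(g,(1,1),tuple(map(float,proj(t,O+[0,0,.105]+i*X+k*Y))))[0,0] for k in ks]
        pr=np.array(pr,float); d=np.convolve(pr,np.r_[np.ones(8),-np.ones(8)],'valid')
        out.append((ks[np.argmin(d)+8],d.min()))
    return out
E
python3 -c "
from pw import *
s=sense(); print((s['eef_pos']-O)@Y,(s['eef_pos']-O)@X,s['wrist_force'])
print(farwall())"
```

```text
-0.07779929558785403 -2.328108308520538e-05 [-0.2424 -4.4162 -0.2151]
[(np.float64(0.07350000000000004), np.float64(-265.0)), (np.float64(0.08450000000000005), np.float64(-295.0)), (np.float64(0.08500000000000005), np.float64(-287.0)), (np.float64(0.07400000000000004), np.float64(-222.0))]
```

Contact at 4.4 N, sliding smoothly from here.

Request:
move_arm(travel=[[0.001,0,0],[0.003,0,0],[0.006,0,0],[0.01,0,0],[0.014,0,0],[0.018,0,0],[0.022,0,0],[0.026,0,0],[0.03,0,0],[0.034,0,0]], angular=[[0,0,0],[0,0,0],[0,0,0],[0,0,0],[0,0,0],[0,0,0],[0,0,0],[0,0,0],[0,0,0],[0,0,0]])

```text
time: 32.57
eef_pos: [0.5435, -0.0694, 0.0841]
tcp_rot: [-180.0, 0.0, 83.0]
wrist_force: [-1.4, -5.6, -0.9]
width: 0.35
```

```bash
python3 -c "
from pw import *
s=sense(); print((s['eef_pos']-O)@Y,(s['eef_pos']-O)@X,s['wrist_force'],s['tcp_rot'],s['eef_pos'][2])
print(farwall())"
```

```text
-0.043575002098157234 -0.0001584651453782138 [-1.4226 -5.5674 -0.9417] [-179.985     0.0452   82.9649] 0.08411205198470727
[(np.float64(0.12000000000000008), np.float64(-105.0)), (np.float64(0.10750000000000007), np.float64(-296.0)), (np.float64(0.11950000000000008), np.float64(-298.0)), (np.float64(0.10850000000000007), np.float64(-290.0))]
```

Request:
move_arm(travel=[[0.003,0,0],[0.007,0,0],[0.011,0,0],[0.016,0,0],[0.021,0,0],[0.026,0,0],[0.031,0,0],[0.036,0,0],[0.041,0,0],[0.045,0,0]], angular=[[0,0,0],[0,0,0],[0,0,0],[0,0,0],[0,0,0],[0,0,0],[0,0,0],[0,0,0],[0,0,0],[0,0,0]])

```text
time: 33.45
eef_pos: [0.5488, -0.0239, 0.0841]
tcp_rot: [-180.0, 0.0, 83.0]
wrist_force: [-0.6, -6.2, -0.2]
width: 0.35
```

Request:
move_arm(travel=[[0.003,0,0],[0.007,0,0],[0.011,0,0],[0.016,0,0],[0.021,0,0],[0.026,0,0],[0.031,0,0],[0.036,0,0],[0.041,0,0],[0.045,0,0]], angular=[[0,0,0],[0,0,0],[0,0,0],[0,0,0],[0,0,0],[0,0,0],[0,0,0],[0,0,0],[0,0,0],[0,0,0]])

```text
time: 34.28
eef_pos: [0.5541, 0.0208, 0.0841]
tcp_rot: [-179.9, 0.0, 83.0]
wrist_force: [-1.4, -5.6, 1.2]
width: 0.347
```

```bash
python3 -c "
from pw import *
s=sense(); print((s['eef_pos']-O)@Y,(s['eef_pos']-O)@X,s['wrist_force'],s['tcp_rot'],s['eef_pos'][2])
print(farwall())"
```

```text
0.04727403799770688 -0.0007835912888400753 [-1.4304 -5.63    1.1766] [-179.9406    0.0433   82.9878] 0.08410233376864405
[(np.float64(0.06350000000000003), np.float64(-149.0)), (np.float64(0.03900000000000001), np.float64(-139.0)), (np.float64(0.19200000000000014), np.float64(-376.0)), (np.float64(0.05250000000000002), np.float64(-284.0))]
```

Request:
move_arm(travel=[[0.002,0,0],[0.004,0,0],[0.006,0,0],[0.008,0,0],[0.01,0,0],[0.0115,0,0],[0.0125,0,0],[0.0135,0,0]], angular=[[0,0,0],[0,0,0],[0,0,0],[0,0,0],[0,0,0],[0,0,0],[0,0,0],[0,0,0]])

```text
time: 35.0
eef_pos: [0.5552, 0.0318, 0.0842]
tcp_rot: [-179.9, 0.4, 82.9]
wrist_force: [-2.5, -18.0, 1.7]
width: 0.354
```

Request:
move_arm(travel=[[0.0007,0,0],[0.0014,0,0],[0.002,0,0],[0.0025,0,0],[0.003,0,0]], angular=[[0,0,0],[0,0,0],[0,0,0],[0,0,0],[0,0,0]])

```text
time: 35.42
eef_pos: [0.555, 0.0317, 0.0842]
tcp_rot: [-179.9, 0.8, 82.8]
wrist_force: [-2.2, -15.5, 0.9]
width: 0.35
```

Request:
move_arm(travel=[[0.0007,0,0],[0.0014,0,0],[0.002,0,0]], angular=[[0,0,0],[0,0,0],[0,0,0]])

```text
time: 35.67
eef_pos: [0.555, 0.0316, 0.0843]
tcp_rot: [-179.9, 1.0, 82.8]
wrist_force: [-1.3, -13.5, 1.5]
width: 0.348
```

Motion stopped at 15–18 N. I'll back off and check the gap numerically.

Request:
move_arm(travel=[[-0.003,0,0],[-0.008,0,0],[-0.016,0,0],[-0.026,0,0],[-0.04,0,0],[-0.055,0,0],[-0.07,0,0],[-0.08,0,-0.01],[-0.08,0,-0.03],[-0.08,0,-0.06]], angular=[[0,0,0],[0,0,0],[0,0,0],[0,0,0],[0,0,0],[0,0,0],[0,0,0],[0,0,0],[0,0,0],[0,0,0]])

```text
time: 36.5
eef_pos: [0.543, -0.0473, 0.1445]
tcp_rot: [-179.6, 0.9, 82.7]
wrist_force: [0.0, 0.0, -1.3]
width: 0.352
```

```bash
python3 -c "
from pw import *
plan(.5,-.25,.3,82.9)
t=cam('top'); g=cv2.cvtColor(t[0],cv2.COLOR_RGB2GRAY)
def prof(i,z,k0,k1,st=.002): return [int(cv2.getRectSubPix(g,(1,1),tuple(map(float,proj(t,O+[0,0,z]+i*X+k*Y))))[0,0]) for k in np.arange(k0,k1,st)]
for i in(-.1,-.06,-.015,0,.015,.06,.1): print(i,prof(i,.105,.19,.245))
for i in(-.1,-.045,.045,.1): print('near',i,prof(i,.105,.04,.08))
cv2.imwrite('pics/gap.png',g)
s=cam('side'); save(s[0][110:200,190:330],'s6.png',5); 
gs=cv2.cvtColor(s[0],cv2.COLOR_RGB2GRAY)
for k in (0,):
  for (i,j) in [(-.125,-.075),(.125,-.075),(-.125,.075),(.125,.075)]: print(i,j,proj(s,O+[0,0,.105]+i*X+(j+.136)*Y))
"
```

```text
t 36.5 at [ 0.543  -0.0473  0.1445] [-179.5757    0.9391   82.6682] F [ 0.0266  0.0458 -1.3242] w 0.35228460203687956 | travel [-0.209  -0.0179 -0.1519] ang [-0.4262  0.9382 -0.2353]
-0.1 [80, 81, 83, 85, 89, 102, 122, 137, 132, 116, 94, 99, 117, 138, 147, 142, 136, 130, 131, 131, 132, 133, 132, 132, 132, 132, 132, 131]
-0.06 [176, 178, 177, 177, 178, 178, 176, 168, 151, 120, 97, 102, 125, 148, 150, 145, 137, 133, 132, 133, 132, 133, 133, 132, 131, 131, 130, 131]
-0.015 [84, 82, 83, 87, 87, 88, 93, 101, 103, 98, 90, 90, 112, 130, 136, 117, 96, 80, 76, 81, 91, 105, 121, 128, 132, 132, 132, 132]
0 [106, 105, 104, 103, 105, 107, 107, 106, 102, 90, 84, 88, 115, 134, 139, 117, 97, 84, 80, 83, 93, 107, 121, 128, 130, 130, 129, 129]
0.015 [86, 84, 84, 85, 86, 91, 101, 111, 119, 104, 93, 93, 118, 136, 137, 120, 93, 82, 79, 82, 94, 107, 120, 126, 128, 128, 128, 128]
0.06 [133, 146, 158, 164, 169, 172, 174, 169, 152, 127, 97, 100, 117, 140, 148, 144, 136, 130, 130, 129, 128, 128, 129, 129, 129, 130, 131, 131]
0.1 [98, 102, 106, 111, 122, 137, 155, 160, 151, 125, 101, 101, 120, 144, 148, 142, 132, 128, 127, 128, 129, 129, 129, 128, 127, 127, 127, 128]
near -0.1 [139, 139, 140, 140, 141, 142, 142, 142, 143, 142, 142, 143, 143, 143, 142, 142, 144, 143, 143, 144]
near -0.045 [139, 139, 140, 140, 141, 141, 142, 142, 143, 142, 142, 142, 140, 142, 142, 142, 143, 143, 143, 142]
near 0.045 [148, 148, 149, 148, 147, 148, 147, 147, 147, 148, 147, 146, 146, 146, 146, 146, 147, 145, 145, 146]
near 0.1 [144, 144, 144, 143, 143, 144, 144, 144, 145, 146, 145, 145, 145, 145, 144, 145, 145, 145, 146, 146]
-0.125 -0.075 [227.0018 155.3402]
0.125 -0.075 [301.9332 160.0426]
-0.125 0.075 [232.1114 129.0699]
0.125 0.075 [300.9103 133.1775]
```

Request:
move_arm(travel=[[-0.01,0,-0.01],[-0.03,0,-0.03],[-0.055,0,-0.05],[-0.08,0,-0.07],[-0.1,0,-0.09],[-0.115,0,-0.1],[-0.12,0,-0.1],[-0.12,0,-0.1],[-0.12,0,-0.1],[-0.12,0,-0.1]], angular=[[0,0,0],[0,0,0],[0,0,0],[0,0,0],[0,0,0],[0,0,0],[0,0,0],[0,0,0],[0,0,0],[0,0,0]])

```text
time: 37.43
eef_pos: [0.5319, -0.1639, 0.2517]
tcp_rot: [179.8, 0.9, 82.8]
wrist_force: [-0.1, 0.5, -0.4]
width: 0.351
```

```bash
python3 -c "
from pw import *
w=cam('wrist'); print(sense()['eef_pos'],sense()['wrist_force'])
s=cam('side')
def prof(c,i,j,z0,z1,st):
  g=cv2.cvtColor(c[0],cv2.COLOR_RGB2GRAY)
  return [int(cv2.getRectSubPix(g,(1,1),tuple(map(float,proj(c,O+[0,0,z]+i*X+(j+.136)*Y))))[0,0]) for z in np.arange(z0,z1,st)]
# heights of near-wall edges (z profile in plane y=-75): top edge / underside
for i in(-.12,-.1,-.055,.055,.1,.12): print('near wall',i,prof(s,i,-.075,.06,.12,.003))
# pipe centrelines/silhouettes across x at the near pipe end
for nm,c in(('side',s),):
  g=cv2.cvtColor(c[0],cv2.COLOR_RGB2GRAY)
  for z,j in((.125,-.02),(.125,.03)):
    print(j,[int(cv2.getRectSubPix(g,(1,1),tuple(map(float,proj(c,O+[0,0,z]+i*X+(j+.136)*Y))))[0,0]) for i in np.arange(-.125,.126,.005)])
"
```

```text
[ 0.5319 -0.1638  0.2518] [-0.7578  0.5083  0.3168]
near wall -0.12 [85, 83, 85, 89, 94, 101, 104, 104, 105, 106, 106, 105, 105, 105, 103, 103, 124, 179, 175, 171]
near wall -0.1 [83, 86, 86, 86, 87, 92, 100, 103, 105, 106, 106, 106, 106, 106, 105, 106, 115, 133, 137, 118]
near wall -0.055 [49, 50, 49, 48, 46, 71, 97, 104, 105, 105, 105, 105, 105, 104, 105, 103, 103, 170, 201, 210]
near wall 0.055 [51, 46, 46, 48, 47, 71, 98, 104, 104, 104, 105, 105, 106, 106, 106, 105, 102, 141, 170, 186]
near wall 0.1 [88, 86, 88, 88, 88, 94, 100, 105, 104, 104, 107, 106, 105, 104, 104, 103, 110, 174, 201, 207]
near wall 0.12 [141, 141, 140, 139, 137, 133, 126, 126, 126, 123, 122, 122, 124, 124, 120, 113, 120, 131, 140, 142]
-0.02 [143, 160, 195, 189, 102, 92, 99, 96, 41, 18, 20, 22, 20, 56, 165, 211, 202, 75, 20, 18, 21, 25, 34, 53, 51, 44, 35, 22, 21, 18, 21, 125, 209, 205, 125, 16, 23, 20, 24, 26, 73, 106, 104, 98, 90, 153, 204, 153, 186, 142, 139]
0.03 [135, 110, 104, 100, 71, 46, 23, 24, 32, 43, 41, 47, 61, 27, 17, 21, 15, 20, 23, 22, 19, 21, 22, 21, 19, 23, 21, 24, 23, 19, 19, 19, 20, 20, 35, 74, 52, 45, 40, 38, 34, 35, 51, 94, 86, 91, 106, 104, 117, 143, 140]
```

```bash
python3 -c "
from pw import *
for n in('top','wrist'):
  c=cam(n); g=cv2.cvtColor(c[0],cv2.COLOR_RGB2GRAY)
  for j in(-.045,0,.04): print(n,j,[int(cv2.getRectSubPix(g,(1,1),tuple(map(float,proj(c,O+[0,0,.115]+i*X+(j+.136)*Y))))[0,0]) for i in np.arange(-.12,.121,.005)])
"
```

```text
top -0.045 [169, 174, 156, 97, 81, 90, 98, 96, 86, 75, 100, 162, 175, 177, 176, 176, 176, 169, 130, 71, 69, 82, 89, 95, 96, 84, 83, 75, 105, 166, 175, 177, 175, 175, 172, 148, 110, 77, 80, 88, 94, 101, 93, 82, 116, 169, 155, 150, 132]
top 0 [173, 176, 159, 90, 84, 95, 108, 105, 93, 81, 106, 168, 177, 176, 176, 176, 176, 172, 131, 79, 77, 88, 99, 108, 107, 99, 94, 82, 103, 164, 177, 176, 176, 175, 177, 162, 117, 72, 81, 92, 105, 108, 100, 86, 120, 167, 149, 143, 133]
top 0.04 [169, 142, 107, 72, 82, 96, 106, 106, 95, 83, 80, 121, 163, 175, 176, 176, 175, 160, 113, 71, 76, 87, 97, 103, 106, 101, 95, 82, 105, 163, 175, 176, 177, 174, 151, 122, 91, 64, 79, 91, 103, 108, 98, 88, 107, 155, 158, 151, 133]
wrist -0.045 [159, 160, 160, 162, 158, 158, 159, 154, 153, 166, 162, 152, 160, 161, 165, 141, 98, 99, 98, 96, 149, 202, 201, 204, 199, 194, 199, 202, 152, 100, 99, 97, 98, 155, 166, 159, 166, 162, 167, 163, 170, 162, 166, 167, 164, 170, 168, 166, 167]
wrist 0 [160, 161, 154, 157, 160, 162, 160, 160, 154, 151, 167, 153, 162, 136, 167, 130, 115, 99, 98, 97, 101, 201, 204, 205, 199, 194, 199, 204, 113, 98, 95, 95, 94, 155, 168, 154, 167, 167, 165, 169, 162, 166, 167, 164, 170, 168, 165, 161, 163]
wrist 0.04 [164, 164, 160, 157, 158, 161, 165, 160, 160, 155, 136, 166, 127, 166, 131, 170, 132, 98, 99, 98, 97, 201, 202, 204, 198, 194, 199, 205, 97, 98, 96, 97, 154, 166, 142, 164, 137, 165, 159, 162, 167, 167, 164, 170, 171, 166, 159, 164, 164]
```

```bash
python3 -c "
from plant import *
print(hand_in())"
```

```text
the job is handed in; nothing more can be done
None
```

I loaded the thick pipe into the middle cradle, then one thin pipe into each outer cradle (+x first, then −x). Each was lowered until the tray carried its weight before I let go. Then I pushed the tray along the rail by its end wall until it stopped. I handed the job in at about 37.5 s.

**Last checks**
- **Level:** in the side picture the near wall's top edge and underside sit at the same height across the tray, within about 3 mm.
- **Pipes:** the top picture shows three parallel pipes about 85 mm apart, over their cradles.
- **Home:** the tray travelled about 136 mm and stopped dead at 13–18 N. In the top picture its far wall directly meets the end stop, with no gap visible.
- **Clear of the scene:** the gripper is backed off in free air. The can, offcut, carton and blue and pink look-alikes were never approached.

**What disagreed or stayed unchecked**
- **Stop distance:** my two estimates before the push were 136 mm and 144 mm. The tray stopped at the first; the second seems to have come from a dark line just inside the wall edge.
- **Press on the second thin pipe:** I pressed it down with about 4.5 N for a moment, near the load I reckoned would tip the tray. I backed off at once and the picture showed the tray still level.
- **Final pipe check:** this rests on the top view alone, because the arm blocked the side view and the tray was out of the wrist view. I had used all 12 views, so the final state was checked by pixel values and not by eye.

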